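# Check-weigh a tube carrier on a sprung hook scale and dock it

### The job

Check-weigh the tube carrier: hang its bail in the dip of the scale's sprung hook, easing it down until the scale bears the whole weight before you let go, so that it does not bounce when released and the hook is never jolted or dragged down. Leave it hanging free and untouched for about two seconds until it is still, then take hold of it again, ease it slowly up off the hook and set it down gently, upright and fully home, in the well of the docking plate. Leave the other things on the bench where they are.

Things in the scene. Friction and masses are not known exactly. Their poses are not given: they have to be found in the camera images.
- carrier_center (a point): Middle, half-way up, of the loose tube carrier: 150 mm tall, upright (z up), same after half a turn, mass unknown, 0.15 to 0.8 kg (tubes differently filled). From its underside up: grey block 60 (x) x 50 (y) x 40 mm; four capped tubes, caps end at 60 mm; 7 mm steel wire bail like a gable in the carrier's y-z plane, legs at y = +-22 mm up to 86 mm, sloping in to a level 14 mm wide top; black grip block on it.
- carrier_grip (a point): Centre of the carrier's black grip block, 24 (x) x 14 (y) x 38 mm high, 56 mm above carrier_center; it stands on the top of the bail. Grip it from above with the fingers closing along the carrier's y.
- carrier_peak (a point): Underside of the bail's level top on the carrier's centre line, 31 mm above carrier_center: the point that comes to rest in the hook's dip. The free opening under the bail lets the hook in along the carrier's x, either way; it is 46 mm high from this point down to the tube caps.
- hook_dip (a point): Bottom of the dip of the scale's hook, on top of its 8 mm steel wire; 220 mm over the bench unloaded, moves with the hook. Its x axis points level along the hook from the open tip to the scale's column. Behind the dip (+x) the wire climbs to a shank 14 mm higher; the white column, 72 mm wide, 257 mm high, starts 84 mm behind. Bring the bail on over the tip from the -x side.
- hook_tip (a point): Top of the hook's upturned tip: 26 mm before the dip (-x of hook_dip) and 16 mm above it; the rounded end reaches 30 mm before the dip. The bail's top must pass above this point. The wire's underside is 8 mm below hook_dip.
- hook (a joint): How far the hook has sunk (m): 0 unloaded at its upper stop, growing downward to a hard stop at 0.100. Spring 100 N/m (0.1 N per mm), preload about 0.2 N, lightly damped; a hung carrier sinks it 14 to 75 mm.
- dock_floor (a point): Centre of the floor of the rectangular well in the fixed aluminium docking plate (130 x 120 x 24 mm). The floor is 10 mm above the bench, the well 14 mm deep, 68 mm along this point's x, 58 mm along its y: the carrier's block stands in it with 4 mm to spare each side, carrier x along this x, either way round.
Things that resemble listed ones, but are neither listed nor needed, are in the scene too. What is shaped like the part that bears dock_floor but orange or yellow is not meant.

How it is judged:
By the outcome, as a careful person would: the job done as asked, in the order asked, and still so for the second after the job is handed in, with the robot touching nothing.
It also fails if it takes over 72 s, if anything falls off the work surface, if the arm or the gripper's body presses on something with over 40 N, if the wrist force passes 120 N, or if a joint passes its speed limit or range.

### The arm

A 6-joint arm with a two-finger parallel gripper is mounted at the origin on the work surface. World frame = base frame: x ahead of the robot, y to its left, z up, the work surface at z = 0. Lengths are in m, angles in degrees, forces in N, time in s.
With the tool pointing down it reaches from about 0.325 to 0.9 m from the base axis. Payload 3.5 kg.
Tool frame: the origin (TCP) lies between the finger pads; the fingertips stand 17 mm ahead of it and the grasp point (between the pads) lies 2 mm behind it; x points along the fingers, z is the direction in which the jaws open and shut, and the axes are right-handed (so a half turn about x gives the same grasp; the last joint's range is limited). The gripper opens to 85 mm and grips with 20 to 120 N. Pads are 22 mm wide; open, the fingers measure 114 mm over their backs; the gripper's body (76 mm by 85 mm) begins 54 mm behind the grasp point. The pads swing forward as they close: fully open they stand 13 mm farther back than shut.
Start: joints at [-79.721, 15.837, -1.513, 72.651, 0, 84.076], TCP at [0.174, -0.6, 0.248] pointing down, gripper open.
Joint ranges: [-178.77, 178.77], [-48.84, 107.48], [-61.69, 71.31], [-111.58, 123.2], [-90, 87.43], [-180, 180]. Speed limits (degrees/s): [147.25, 147.25, 180, 180, 180, 180].

### API

Orientations are given as [roll, pitch, yaw] about the fixed x, y, z axes, in that order (R = Rz(yaw) Ry(pitch) Rx(roll)).
In Python, from station import manip, viewer, search_frame, masks_of gives the robot as it stands. The module is installed in compiled form; this text tells all that it offers.
- The arm moves only by the tool move_arm, never from a script. Its argument "increments" is a list of rows, each an object with "fingers": the closure in counts, from 0 (fully open) to 255 (shut); "delta_pos": the shift along the tool's x, y, z in m, a list of three; "turn": the turn, a rotation vector about the tool's x, y, z in degrees, a list of three. In form: [{"fingers": fingers, "delta_pos": [tx, ty, tz], "turn": [wx, wy, wz]}, ...]. A call has 1 to 5 rows; each row is the pose to reach, as a shift and turn from the pose commanded when the call began, along the tool's axes at that moment; what a row does not reach only later rows make up. A row lasts 1/10 s, in which the tool goes at most 50 mm and 8.59 degrees, less where a joint would pass 70% of its speed; a pose out of reach is approached as far as the arm can. A call with a gripper value outside its range is refused whole. The fingers move at their own pace and stop on an object; "force" is the grip in N (left out, the last holds). Time passes only in rows, so rows that repeat a pose let the fingers close. It gives the time, the measured TCP pose, the force and the opening at its end, in the units of the state.
- manip.observe(): the state, without advancing time (a new reading comes with each control period).
- viewer.get_image(name): name is "scene" or "top" or "wrist"; returns the picture (384x512x3 uint8, blue, green, red); there is no depth.
- viewer.get_calibration(name): a dict with "K" (3x3 intrinsics, pixels), "k1" (the pictures are not rectified: a ray, as slopes to the right and down, at radius r is drawn at 1 + k1 r^2 times it, then the intrinsics apply), "world_to_cam" (4x4, takes a point from world to camera coordinates). Camera axes: x right, y down, z forward; pixel columns grow to the right and rows downward; lengths in m; the calibration is good to about 2 mm. A picture is of the moment at which its call begins: read the wrist's pose just before it. get_calibration takes no time and is no camera call; for the wrist camera it gives the pose at the moment of the call.
- manip.hand_in(): hands the job in, once; it reports no verdict.
Trained networks look in the newest picture that a camera, given by its name, has taken for a name from the list of things; names that differ only in an ending like _2 or _b are one class to them, and where a whole thing is asked for, a point or a joint stands for the part that bears it (a point fixed in the world has none). Each returns a list of dicts, best first, with "confidence" (0 to 1); they miss things now and then, are a little off and sometimes report something else, mostly with a low value. They report only what shows in the picture. A call takes as long as a camera call. They do not tell look-alikes from the thing itself.
- search_frame(camera, target): "centre" ([x, y, z] in m, in the coordinates of the camera as it stood for that picture, good to about 4 mm: the middle of the surface that is visible of it).
- masks_of(camera, target): "region" (384x512 bool, what is visible of it).
The state is a dict: "t": time; "joint_pos": joint angles; "qvel": joint speeds; "tau": joint torques, N m; "tcp_pos": TCP position; "tcp_rot": TCP orientation; "force": force on the tool from outside, world axes, zero at the start; "ft_torque": the same for the moment, N m; "opening": finger opening in m.
Only numpy, scipy, OpenCV 4.12 (cv2) and the standard library are available. Lean on these libraries where they do the work, as an engineer would, in place of code of your own. Each camera call takes 0.05 s, during which the arm holds its last target.

## Working session

There is one attempt and no reset: what is moved stays moved. The work goes in short steps, Python scripts to look and compute and a tool call to move; the robot and the scene stay as the last step left them, time stands still between calls to the robot, and variables do not carry over. Pictures are saved under pics/ and viewed, and the job is handed in when it is done.

Besides the shell and the picture viewer there is one more tool, called after ">>>" as name([rows], argument=value, ...), one row to a line, values as JSON. move_arm: Moves the arm, as the interface text tells. Its arguments: {"type":"object","properties":{"increments":{"type":"array","items":{"type":"object","properties":{"fingers":{"type":"number"},"delta_pos":{"type":"array","items":{"type":"number"}},"turn":{"type":"array","items":{"type":"number"}}}}},"force":{"type":"number"}},"required":["increments"]}

```bash
mkdir -p pics
cat > h.py <<'E'
import numpy as np, cv2
from station import manip, viewer, search_frame, masks_of
E
python3 - <<'E'
from h import *
print(manip.observe())
for n in("scene","top","wrist"):
    im=viewer.get_image(n); cv2.imwrite(f"pics/{n}0.png",im)
    c=viewer.get_calibration(n); print(n,c["K"].tolist(),c["k1"],np.round(c["world_to_cam"],4).tolist())
E
```

```text
{'t': 0.0, 'joint_pos': array([-7.97219176e+01,  1.58797670e+01, -1.59820827e+00,  7.26485666e+01,
        1.24500956e-04,  8.40763533e+01]), 'qvel': array([-0.00442586,  0.05088595, -0.03600184,  0.04529218, -0.09964992,
        0.00796838]), 'tau': array([-3.88354365e-04, -4.45504475e+01,  2.95205516e+01,  1.63579581e-02,
       -1.15032221e-04,  1.12687076e-06]), 'tcp_pos': array([ 0.1742555 , -0.5994574 ,  0.24714027]), 'tcp_rot': array([174.01998176,  89.87345803, 100.22171071]), 'force': array([0.09418241, 1.77403169, 0.04734784]), 'ft_torque': array([0.01826759, 0.04553272, 0.01750321]), 'opening': 0.08560166797595589}
scene [[463.04580958398077, 0.0, 262.21526281966743], [0.0, 463.04580958398077, 189.71853609731707], [0.0, 0.0, 1.0]] -0.09762662691793746 [[-0.7822, 0.6229, 0.016, 0.3287], [0.4584, 0.5927, -0.6623, -0.1557], [-0.422, -0.5107, -0.7491, 1.7623], [0.0, 0.0, 0.0, 1.0]]
top [[353.0187371301788, 0.0, 257.78324291860525], [0.0, 353.0187371301788, 184.20257447565487], [0.0, 0.0, 1.0]] -0.0575219804792507 [[-0.0161, -0.9998, -0.012, 0.093], [-0.9959, 0.0171, -0.0886, 0.4822], [0.0888, 0.0105, -0.996, 1.148], [0.0, 0.0, 0.0, 1.0]]
wrist [[346.2007182001839, 0.0, 254.27713146340383], [0.0, 346.2007182001839, 193.76152301020477], [0.0, 0.0, 1.0]] 0.03395666918850115 [[0.2792, -0.9602, -0.0026, -0.6241], [-0.9142, -0.2666, 0.3053, -0.0393], [-0.2939, -0.0829, -0.9522, 0.3791], [0.0, 0.0, 0.0, 1.0]]
```

View pics/scene0.png

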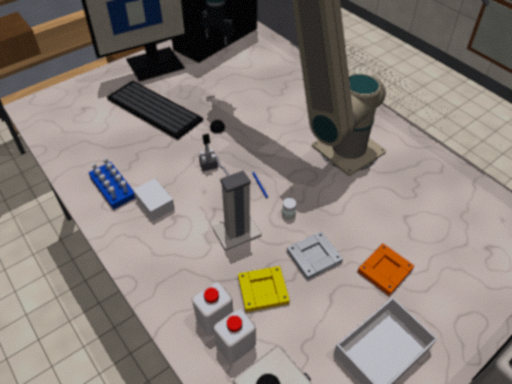

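View pics/top0.png

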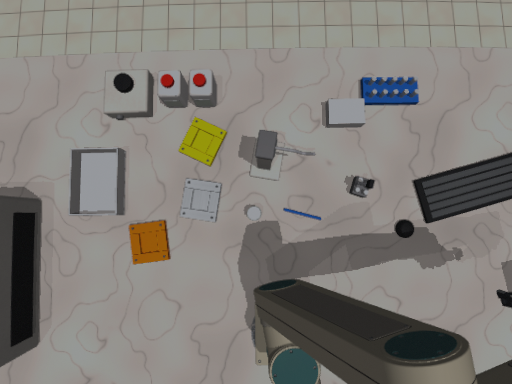

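```bash
cat >> h.py <<'E'
def towld(cam,p):
    T=viewer.get_calibration(cam)["world_to_cam"]; return T[:3,:3].T@(np.array(p)-T[:3,3])
def und(cam,uv,W=None):
    c=viewer.get_calibration(cam);K=c["K"];d=np.array([c["k1"],0,0,0,0.])
    n=cv2.undistortPoints(np.array([[uv]],float),np.array(K),d)[0,0]
    return np.array([n[0],n[1],1.])
def onz(cam,uv,z):
    T=np.array(viewer.get_calibration(cam)["world_to_cam"]);R=T[:3,:3];o=-R.T@T[:3,3];d=R.T@und(cam,uv)
    return o+d*(z-o[2])/d[2]
def proj(cam,P,T=None):
    c=viewer.get_calibration(cam);T=np.array(c["world_to_cam"]) if T is None else T
    P=np.atleast_2d(P)
    return cv2.projectPoints(np.array(P,float),cv2.Rodrigues(T[:3,:3])[0],T[:3,3],np.array(c["K"]),np.array([c["k1"],0,0,0,0.]))[0][:,0]
E
python3 - <<'E'
from h import *
for n in("scene","top"):
  for t in ("carrier_center","carrier_grip","carrier_peak","hook_dip","hook_tip","dock_floor"):
    for r in search_frame(n,t)[:4]:
        w=towld(n,r["centre"]); print(n,t,round(r["confidence"],2),w.round(4),proj(n,w).round(0))
E
```

```text
scene carrier_center 0.9 [ 0.4768 -0.2411  0.0467] [[208. 159.]]
scene carrier_grip 0.64 [ 0.4743 -0.2376  0.047 ] [[209. 159.]]
scene carrier_peak 0.72 [ 0.4779 -0.2421  0.049 ] [[207. 158.]]
scene hook_dip 0.42 [ 0.5538 -0.0348  0.2286] [[221. 165.]]
scene hook_tip 0.63 [ 0.5586 -0.0332  0.2321] [[220. 165.]]
scene dock_floor 0.97 [0.4402 0.2778 0.0239] [[314. 253.]]
scene dock_floor 0.9 [0.3021 0.455  0.0223] [[387. 268.]]
scene dock_floor 0.68 [0.6337 0.2743 0.0225] [[264. 287.]]
top carrier_center 0.66 [ 0.4654 -0.246   0.0415] [[359. 188.]]
top carrier_center 0.48 [ 0.556  -0.0092  0.2356] [[291. 150.]]
top carrier_grip 0.86 [ 0.4646 -0.2475  0.0417] [[360. 188.]]
top carrier_peak 0.59 [ 0.4697 -0.244   0.0372] [[358. 186.]]
top hook_tip 0.44 [ 0.5548 -0.0086  0.2346] [[291. 151.]]
top dock_floor 0.97 [0.4374 0.2743 0.0224] [[201. 199.]]
top dock_floor 0.67 [0.2996 0.448  0.0257] [[148. 242.]]
top dock_floor 0.55 [0.631  0.2739 0.0262] [[201. 141.]]
```

The three plates are orange at (148,242), yellow at (203,141) and silver at (201,199) in the top view. The silver aluminium one fits dock_floor. The carrier is at (360,187) and the scale at (268,150). Next I'll enlarge these to confirm.

Run:
```python
from h import *
t=cv2.imread("pics/top0.png"); s=cv2.imread("pics/scene0.png")
def cr(i,x,y,w,h,f): return cv2.resize(i[y:y+h,x:x+w],None,fx=f,fy=f,interpolation=cv2.INTER_CUBIC)
a=cr(t,330,160,60,50,6.5);b=cr(t,235,120,90,75,4.34);c=cr(t,170,170,60,50,6.5);d=cr(s,180,120,60,50,6.5)
H=290
cv2.imwrite("pics/crops.png",np.vstack([np.hstack([cv2.resize(x,(390,H)) for x in(a,b)]),np.hstack([cv2.resize(x,(390,H)) for x in(c,d)])]))
cv2.imwrite("pics/sc_scale.png",cr(s,190,130,130,150,4))
```

```text
(no output)
```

View pics/crops.png

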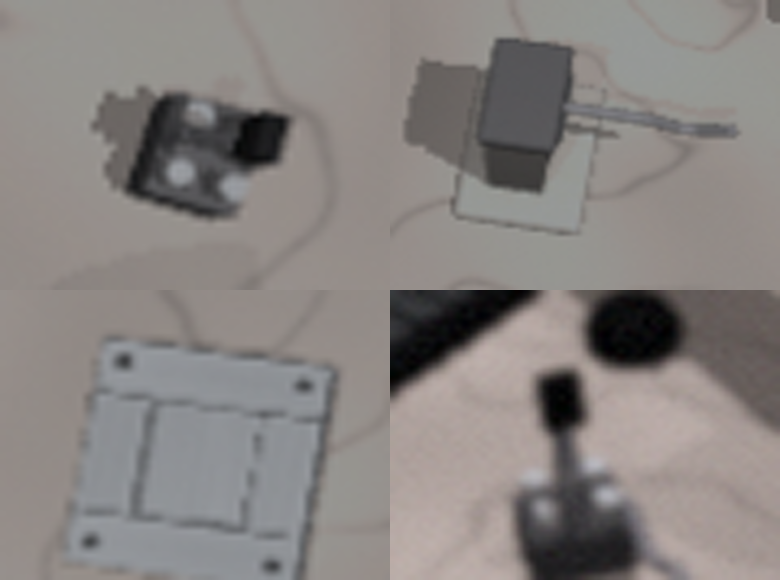

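View pics/sc_scale.png

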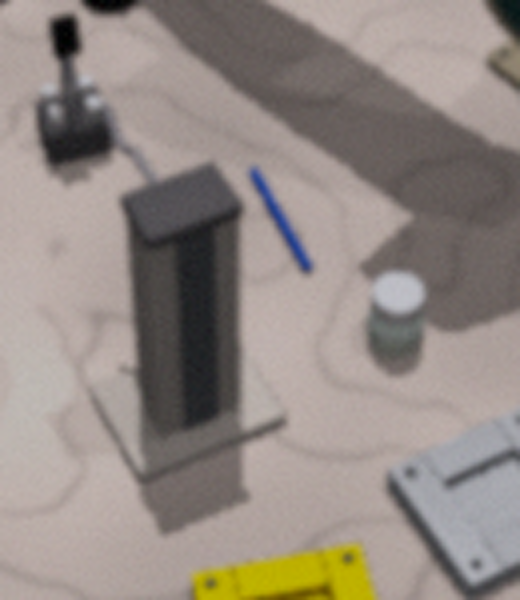

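View pics/wrist0.png

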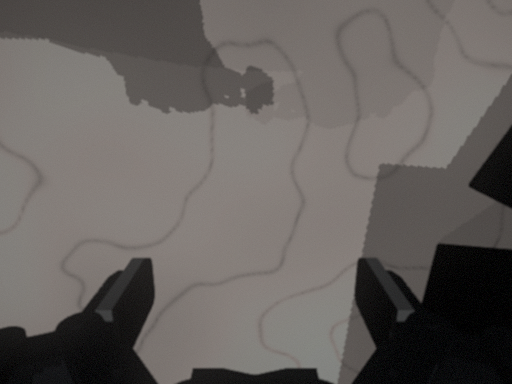

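```bash
cat >> h.py <<'E'
from scipy.spatial.transform import Rotation as Ro
def tool():
    o=manip.observe(); return np.array(o["tcp_pos"]),Ro.from_euler("xyz",o["tcp_rot"],degrees=True),o
def plan(target,zdir_deg):
    """TCP target (world), tool x down, tool z (jaw axis) along heading zdir_deg"""
    p,R,o=tool(); a=np.radians(zdir_deg)
    x=np.array([0,0,-1.]);z=np.array([np.cos(a),np.sin(a),0]);y=np.cross(z,x)
    Rt=Ro.from_matrix(np.array([x,y,z]).T)
    print("delta",R.inv().apply(np.array(target)-p).round(4),"turn",(R.inv()*Rt).as_rotvec(degrees=True).round(2))
E
python3 - <<'E'
from h import *
p,R,o=tool(); print("axes x,y,z\n",R.as_matrix().T.round(3))
T=np.array(viewer.get_calibration("wrist")["world_to_cam"]); c=-T[:3,:3].T@T[:3,3]
print("cam in tool",R.inv().apply(c-p).round(3),"cam fwd in tool",R.inv().apply(T[2,:3]).round(3))
tip=onz("top",(314.6,153.9),.236); sh=onz("top",(276.1,147.9),.23); print(tip,sh,np.degrees(np.arctan2(*(sh-tip)[[1,0]])))
gp=onz("top",(330+262/6.5,160+137/5.8),.15);print("grip",gp)
# dock well corners in top, from crop (x/6.5+170, (y-290)/5.8+170), z=.024
for u,v in((103,340),(335,370),(300,580)): print(onz("top",(170+u/6.5,170+(v-290)/5.8),.024))
E
```

```text
axes x,y,z
 [[ 0.    -0.    -1.   ]
 [ 0.96   0.279 -0.   ]
 [ 0.279 -0.96   0.   ]]
cam in tool [-0.124  0.078  0.   ] cam fwd in tool [ 0.952 -0.306 -0.001]
[ 0.54484259 -0.07355482  0.236     ] [0.56439185 0.03078169 0.23      ] 79.38768766283195
grip [ 0.46824632 -0.24911775  0.15      ]
[0.50625263 0.32408374 0.024     ]
[0.48690587 0.20501928 0.024     ]
[0.36768071 0.22367976 0.024     ]
```

Run:
```python
from h import *
plan((.468,-.248,.34),-22)
```

```text
delta [-0.0917  0.3802 -0.2563] turn [-51.8   0.    0. ]
```

>>> move_arm([
  {"fingers": 0,"delta_pos": [-0.092,0.38,-0.256],"turn": [-52,0,0]},
  {"fingers": 0,"delta_pos": [-0.092,0.38,-0.256],"turn": [-52,0,0]},
  {"fingers": 0,"delta_pos": [-0.092,0.38,-0.256],"turn": [-52,0,0]},
  {"fingers": 0,"delta_pos": [-0.092,0.38,-0.256],"turn": [-52,0,0]},
  {"fingers": 0,"delta_pos": [-0.092,0.38,-0.256],"turn": [-52,0,0]},
])

```text
t: 1.25
tcp_pos: [0.3323, -0.4104, 0.2981]
tcp_rot: [-17.0, 90.0, -47.5]
force: [1.0, -0.6, -0.8]
opening: 0.085
```

Run:
```python
from h import *
print(tool()[2]["tcp_pos"],tool()[2]["joint_pos"])
plan((.468,-.248,.34),-22)
```

```text
[ 0.33228429 -0.41042132  0.29810401] [-5.80252956e+01  4.62934288e+00 -9.01589024e+00  7.63161816e+01
  7.16511617e-03  6.24758027e+01]
delta [-0.0419  0.2088  0.0345] turn [-8.5   0.04  0.01]
```

>>> move_arm([
  {"delta_pos": [-0.042,0.209,0.0345],"turn": [-8.5,0,0],"fingers": 0},
  {"delta_pos": [-0.042,0.209,0.0345],"turn": [-8.5,0,0],"fingers": 0},
  {"delta_pos": [-0.042,0.209,0.0345],"turn": [-8.5,0,0],"fingers": 0},
  {"delta_pos": [-0.042,0.209,0.0345],"turn": [-8.5,0,0],"fingers": 0},
  {"delta_pos": [-0.042,0.209,0.0345],"turn": [-8.5,0,0],"fingers": 0},
])

```text
t: 1.75
tcp_pos: [0.4706, -0.2473, 0.341]
tcp_rot: [13.4, 89.8, -8.6]
force: [-0.3, -1.3, 0.1]
opening: 0.0851
```

>>> move_arm([
  {"delta_pos": [0,0,0],"turn": [0,0,0],"fingers": 0},
  {"delta_pos": [0,0,0],"turn": [0,0,0],"fingers": 0},
])

```text
t: 1.95
tcp_pos: [0.4678, -0.2505, 0.3393]
tcp_rot: [-127.5, 89.9, -149.8]
force: [-0.4, 0.1, 0.1]
opening: 0.0854
```

Run:
```python
from h import *
p,R,o=tool();print(p,o["tcp_rot"],o["joint_pos"],o["qvel"].round(1))
plan((.468,-.248,.34),-22)
im=viewer.get_image("wrist");cv2.imwrite("pics/w1.png",im);s=viewer.get_image("scene")
for n in ("wrist",):
  for t in ("carrier_center","carrier_grip","carrier_peak"):
    for r in search_frame(n,t)[:4]:
        w=towld(n,r["centre"]); print(n,t,round(r["confidence"],2),w.round(4),proj(n,w).round(0))
```

```text
[ 0.46775713 -0.25047348  0.33926292] [-127.48879518   89.94492071 -149.79454817] [-3.51242005e+01  4.22408575e+00 -4.57746449e+00  8.12214397e+01
 -5.00518881e-02  7.71815625e+01] [-1.7  0.  -0.6  0.1  0.2  0.2]
delta [-0.0007  0.0024 -0.0007] turn [-0.31 -0.03  0.04]
wrist carrier_center 0.72 [ 0.4727 -0.2474  0.0481] [[258. 146.]]
wrist carrier_grip 0.73 [ 0.4738 -0.2471  0.0499] [[258. 146.]]
wrist carrier_peak 0.69 [ 0.4715 -0.2478  0.0509] [[257. 147.]]
```

View pics/w1.png

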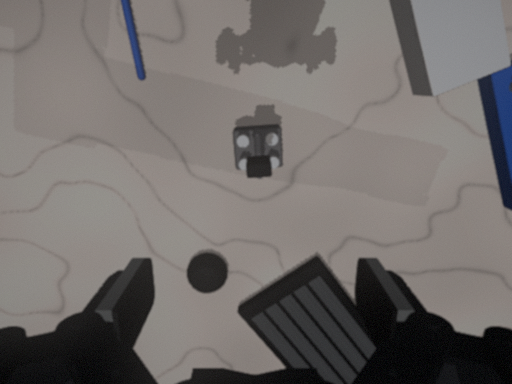

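Run:
```python
from h import *
im=cv2.imread("pics/w1.png")
cv2.imwrite("pics/w1c.png",cv2.resize(im[95:195,205:315],None,fx=7,fy=6,interpolation=cv2.INTER_CUBIC))
T=np.array(viewer.get_calibration("wrist")["world_to_cam"]);print("cam x axis heading",np.degrees(np.arctan2(T[0,1],T[0,0])), "cam pos",-T[:3,:3].T@T[:3,3])
```

```text
cam x axis heading -22.440588777537826 cam pos [ 0.49754095 -0.17930644  0.46307504]
```

View pics/w1c.png

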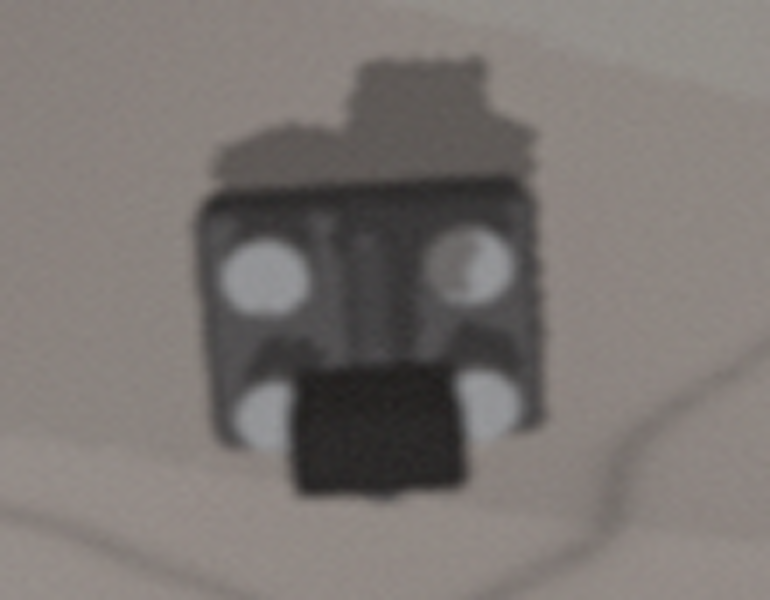

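Run:
```python
from h import *
f=lambda u,v,z: onz("wrist",(205+(u+.5)/7-.5,95+(v+.5)/6-.5),z)
hd=lambda a,b: np.degrees(np.arctan2((b-a)[1],(b-a)[0]))
a,b=f(265,277,.06),f(471,265,.06);print("caps",a,b,hd(a,b),np.linalg.norm(a-b))
c,d=f(297,497,.15),f(466,489,.15);print("gripfar",c,d,hd(c,d),np.linalg.norm(c-d))
e,g=f(205,195,.04),f(528,182,.04);print("edge",e,g,hd(e,g),np.linalg.norm(e-g))
h,i=f(222,448,.04),f(545,425,.04);print("edge2",h,i,hd(h,i),np.linalg.norm(h-i))
print("block centre",(e+g+h+i)/4)
m=(c+d)/2; hh=np.radians(hd(a,b)+90); print("grip centre",m+.007*np.array([np.cos(hh),np.sin(hh),0]))
for q in ((215,215),): pass
```

```text
caps [ 0.45961031 -0.23303808  0.06      ] [ 0.49213534 -0.24395015  0.06      ] -18.546481043864937 0.034306719558516274
gripfar [ 0.45860525 -0.25422497  0.15      ] [ 0.47995076 -0.26163627  0.15      ] -19.14731491084806 0.02259553466769036
edge [ 0.45461907 -0.21659446  0.04      ] [ 0.5070236  -0.23544451  0.04      ] -19.78379653171124 0.05569164034164284
edge2 [ 0.43660679 -0.26565937  0.04      ] [ 0.49186557 -0.28313863  0.04      ] -17.553019318544898 0.05795737102207286
block centre [ 0.47252876 -0.25020925  0.04      ]
grip centre [ 0.47150453 -0.25129416  0.15      ]
```

Run:
```python
from h import *
plan((.472,-.2505,.26),71.3)
```

```text
delta [0.0791 0.0024 0.0043] turn [-9.375e+01 -4.000e-02 -4.000e-02]
```

>>> move_arm([
  {"delta_pos": [0.02,0.001,0.001],"turn": [-8.5,0,0],"fingers": 0},
  {"delta_pos": [0.04,0.002,0.003],"turn": [-17,0,0],"fingers": 0},
  {"delta_pos": [0.06,0.002,0.004],"turn": [-25.5,0,0],"fingers": 0},
  {"delta_pos": [0.079,0.0024,0.0043],"turn": [-34,0,0],"fingers": 0},
  {"delta_pos": [0.079,0.0024,0.0043],"turn": [-42.5,0,0],"fingers": 0},
])

```text
t: 2.7
tcp_pos: [0.4707, -0.2491, 0.257]
tcp_rot: [125.6, 89.6, 146.1]
force: [-1.3, 0.3, 0.2]
opening: 0.0854
```

>>> move_arm([
  {"delta_pos": [0,0,0],"turn": [-8.5,0,0],"fingers": 0},
  {"delta_pos": [0,0,0],"turn": [-17,0,0],"fingers": 0},
  {"delta_pos": [0,0,0],"turn": [-25.5,0,0],"fingers": 0},
  {"delta_pos": [0,0,0],"turn": [-34,0,0],"fingers": 0},
  {"delta_pos": [0,0,0],"turn": [-42.5,0,0],"fingers": 0},
])

```text
t: 3.2
tcp_pos: [0.4724, -0.2503, 0.2603]
tcp_rot: [94.2, 90.0, 157.1]
force: [-0.0, 0.5, 0.2]
opening: 0.0859
```

>>> move_arm([
  {"delta_pos": [0,0,0],"turn": [-8.5,0,0],"fingers": 0},
  {"delta_pos": [0,0,0],"turn": [-8.7,0,0],"fingers": 0},
  {"delta_pos": [0,0,0],"turn": [-8.7,0,0],"fingers": 0},
])

```text
t: 3.5
tcp_pos: [0.4726, -0.25, 0.2604]
tcp_rot: [79.7, 90.0, 150.9]
force: [0.1, -0.4, 0.6]
opening: 0.0858
```

Run:
```python
from h import *
p,R,o=tool();print(p,o["joint_pos"],o["force"])
plan((.472,-.2505,.16),71.3)
im=viewer.get_image("wrist");cv2.imwrite("pics/w2.png",im)
```

```text
[ 0.47260614 -0.2500425   0.26041989] [-3.48100075e+01  6.31929565e+00 -1.16826929e+01  7.20121484e+01
 -1.41120031e-03 -1.59532921e+01] [ 0.13756677 -0.40973998  0.57132426]
delta [ 0.1004  0.0004 -0.0006] turn [-0.16  0.   -0.01]
```

View pics/w2.png

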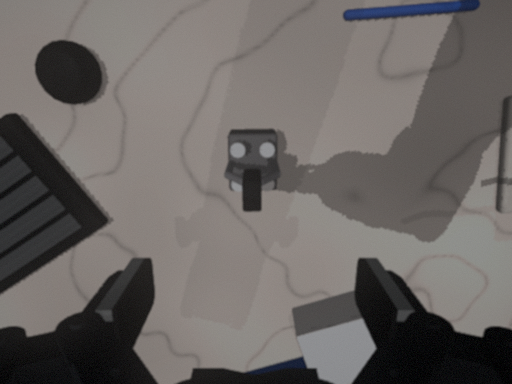

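Run:
```python
from h import *
im=cv2.imread("pics/w2.png")
def rect(cx,cy,h,lx,ly,z):
    a=np.radians(h);ux=np.array([np.cos(a),np.sin(a)]);uy=np.array([-ux[1],ux[0]])
    return np.array([np.r_[np.array([cx,cy])+sx*lx/2*ux+sy*ly/2*uy,z] for sx,sy in((1,1),(1,-1),(-1,-1),(-1,1))])
big=cv2.resize(im[110:230,195:315],None,fx=5,fy=5,interpolation=cv2.INTER_CUBIC);big=cv2.convertScaleAbs(big,alpha=1.8)
for lx,ly,z,c in((.024,.014,.15,(0,0,255)),(.06,.05,.04,(0,255,0)),(.024,.014,.112,(255,0,0))):
    P=(proj("wrist",rect(.472,-.2505,-18.7,lx,ly,z))-[195,110]+.5)*5-.5
    cv2.polylines(big,[P.round().astype(np.int32)],True,c,1)
cv2.imwrite("pics/w2c.png",big)
```

```text
(no output)
```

View pics/w2c.png

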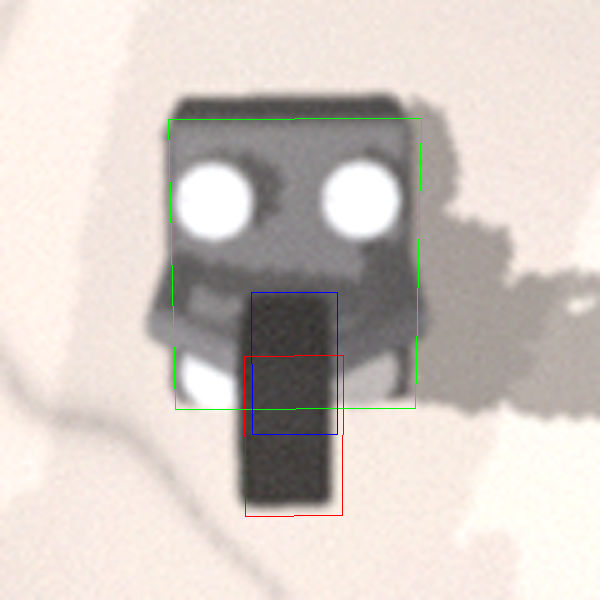

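Run:
```python
from h import *
plan((.4698,-.2513,.134),71.5)
```

```text
delta [ 0.1264  0.0023 -0.0022] turn [-0.32  0.   -0.01]
```

>>> move_arm([
  {"delta_pos": [0.03,0.001,-0.001],"turn": [0,0,0],"fingers": 0},
  {"delta_pos": [0.06,0.002,-0.002],"turn": [0,0,0],"fingers": 0},
  {"delta_pos": [0.09,0.0023,-0.002],"turn": [0,0,0],"fingers": 0},
  {"delta_pos": [0.115,0.0023,-0.002],"turn": [0,0,0],"fingers": 0},
  {"delta_pos": [0.1265,0.0023,-0.002],"turn": [0,0,0],"fingers": 0},
])

```text
t: 4.05
tcp_pos: [0.4685, -0.2498, 0.1315]
tcp_rot: [74.0, 89.7, 145.2]
force: [0.1, 0.0, -0.1]
opening: 0.0856
```

>>> move_arm([
  {"delta_pos": [0,0,0],"turn": [0,0,0],"fingers": 100},
  {"delta_pos": [0,0,0],"turn": [0,0,0],"fingers": 140},
  {"delta_pos": [0,0,0],"turn": [0,0,0],"fingers": 180},
  {"delta_pos": [0,0,0],"turn": [0,0,0],"fingers": 200},
  {"delta_pos": [0,0,0],"turn": [0,0,0],"fingers": 215},
], force=30)

```text
t: 4.55
tcp_pos: [0.4708, -0.2512, 0.1351]
tcp_rot: [-111.1, 89.9, -39.7]
force: [-0.5, -0.6, 5.6]
opening: 0.0139
```

>>> move_arm([
  {"delta_pos": [0,0,0],"turn": [0,0,0],"fingers": 255},
  {"delta_pos": [0,0,0],"turn": [0,0,0],"fingers": 255},
  {"delta_pos": [0,0,0],"turn": [0,0,0],"fingers": 255},
], force=40)

```text
t: 4.85
tcp_pos: [0.4709, -0.2515, 0.1352]
tcp_rot: [-117.2, 89.9, -45.8]
force: [-1.7, -1.0, 6.1]
opening: 0.0136
```

Run:
```python
from h import *
p,R,o=tool();print(p,o["force"],o["opening"],o["ft_torque"]);plan((.4698,-.2513,.134),71.5)
im=viewer.get_image("wrist");cv2.imwrite("pics/w3.png",im)
```

```text
[ 0.47091289 -0.25146818  0.13520911] [-1.66909462 -0.95777458  6.14787656] 0.013561486288394965 [-0.0505595   0.14786338  0.01136337]
delta [ 0.0012  0.0011 -0.0002] turn [-0.13 -0.06  0.12]
```

View pics/w3.png

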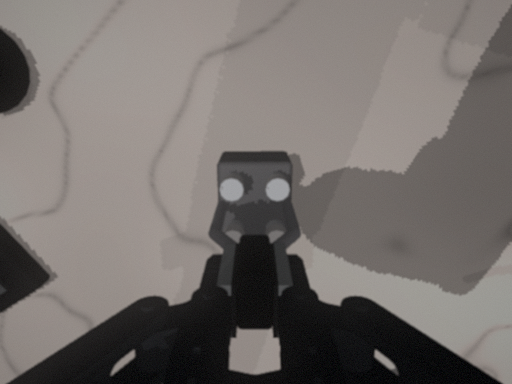

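>>> move_arm([
  {"delta_pos": [-0.002,0,0],"turn": [0,0,0],"fingers": 255},
  {"delta_pos": [-0.006,0,0],"turn": [0,0,0],"fingers": 255},
  {"delta_pos": [-0.015,0,0],"turn": [0,0,0],"fingers": 255},
  {"delta_pos": [-0.03,0,0],"turn": [0,0,0],"fingers": 255},
  {"delta_pos": [-0.05,0,0],"turn": [0,0,0],"fingers": 255},
])

```text
t: 5.4
tcp_pos: [0.469, -0.2498, 0.1834]
tcp_rot: [71.1, 89.8, 142.5]
force: [-0.4, -0.3, -3.0]
opening: 0.0135
```

>>> move_arm([
  {"delta_pos": [-0.025,0,0],"turn": [0,0,0],"fingers": 255},
  {"delta_pos": [-0.055,0,0],"turn": [0,0,0],"fingers": 255},
  {"delta_pos": [-0.09,0,0],"turn": [0,0,0],"fingers": 255},
  {"delta_pos": [-0.125,0,0],"turn": [0,0,0],"fingers": 255},
  {"delta_pos": [-0.145,0,0],"turn": [0,0,0],"fingers": 255},
])

```text
t: 5.9
tcp_pos: [0.4708, -0.251, 0.3325]
tcp_rot: [-103.8, 89.8, -32.4]
force: [1.0, -1.0, -4.1]
opening: 0.0135
```

>>> move_arm([
  {"delta_pos": [0,0,0],"turn": [0,0,0],"fingers": 255},
  {"delta_pos": [0,0,0],"turn": [0,0,0],"fingers": 255},
  {"delta_pos": [0,0,0],"turn": [0,0,0],"fingers": 255},
])

```text
t: 6.2
tcp_pos: [0.4691, -0.2499, 0.3268]
tcp_rot: [72.8, 89.8, 144.2]
force: [-0.2, 0.3, -3.7]
opening: 0.0135
```

Run:
```python
from h import *
F=[]
for i in range(6):
    o=manip.observe();F.append(o["force"]);viewer.get_image("top")
print(np.mean(F,0),np.std(F,0),o["opening"]);plan((.64,-.19,.33),71.5)
cv2.imwrite("pics/w4.png",viewer.get_image("wrist"))
```

```text
[-0.03248062  0.05787016 -4.13751176] [0.31087466 0.30625386 0.56017952] 0.013395448336217544
delta [-0.002  -0.1419  0.1117] turn [-0.13  0.03 -0.09]
```

View pics/w4.png

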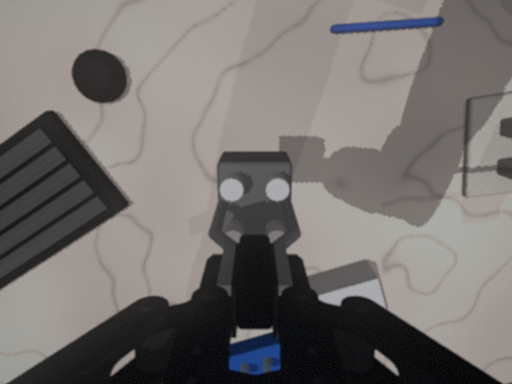

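>>> move_arm([
  {"delta_pos": [-0.002,-0.02,0.016],"turn": [0,0,0],"fingers": 255},
  {"delta_pos": [-0.002,-0.05,0.04],"turn": [0,0,0],"fingers": 255},
  {"delta_pos": [-0.002,-0.085,0.067],"turn": [0,0,0],"fingers": 255},
  {"delta_pos": [-0.002,-0.12,0.095],"turn": [0,0,0],"fingers": 255},
  {"delta_pos": [-0.002,-0.142,0.112],"turn": [0,0,0],"fingers": 255},
])

```text
t: 7.05
tcp_pos: [0.6433, -0.1887, 0.3303]
tcp_rot: [-42.1, 89.9, 29.3]
force: [0.8, -0.9, -4.0]
opening: 0.0137
```

>>> move_arm([
  {"delta_pos": [0,0.006,0.018],"turn": [0,0,0],"fingers": 255},
  {"delta_pos": [0,0.015,0.045],"turn": [0,0,0],"fingers": 255},
  {"delta_pos": [0,0.024,0.07],"turn": [0,0,0],"fingers": 255},
  {"delta_pos": [0,0.03,0.09],"turn": [0,0,0],"fingers": 255},
  {"delta_pos": [0,0.032,0.095],"turn": [0,0,0],"fingers": 255},
])

```text
t: 7.55
tcp_pos: [0.6399, -0.0873, 0.331]
tcp_rot: [53.7, 89.9, 125.2]
force: [-0.1, -1.0, -4.4]
opening: 0.0136
```

>>> move_arm([
  {"delta_pos": [0,0,0],"turn": [0,0,0],"fingers": 255},
  {"delta_pos": [0,0,0],"turn": [0,0,0],"fingers": 255},
  {"delta_pos": [0,0,0],"turn": [0,0,0],"fingers": 255},
])

```text
t: 7.85
tcp_pos: [0.6404, -0.0907, 0.331]
tcp_rot: [-167.9, 90.0, -96.6]
force: [1.0, 0.3, -3.1]
opening: 0.0134
```

Run:
```python
from h import *
p,R,o=tool();print(p,o["force"])
im=viewer.get_image("wrist");cv2.imwrite("pics/w5.png",im);np.save("Tw5.npy",np.array(viewer.get_calibration("wrist")["world_to_cam"]))
for t in ("hook_dip","hook_tip"):
    for r in search_frame("wrist",t)[:4]:
        w=towld("wrist",r["centre"]); print(t,round(r["confidence"],2),w.round(4),proj("wrist",w).round(0))
```

```text
[ 0.64042035 -0.09074162  0.33099894] [ 0.96260096  0.31586506 -3.11521604]
hook_dip 0.58 [0.5577 0.0025 0.2329] [[361.  26.]]
hook_tip 0.69 [0.5591 0.0033 0.2305] [[362.  29.]]
```

View pics/w5.png

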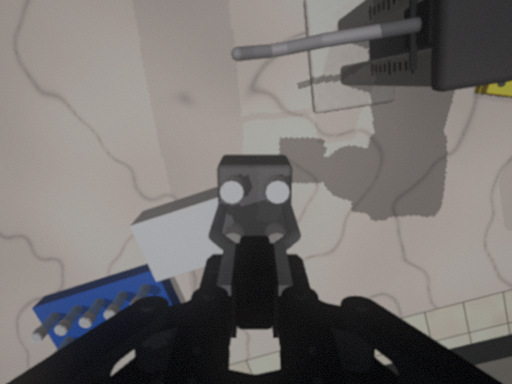

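Run:
```python
from h import *
im=cv2.imread("pics/w5.png")
cv2.imwrite("pics/w5c.png",cv2.resize(im[0:90,220:440],None,fx=3.6,fy=6,interpolation=cv2.INTER_CUBIC))
m=masks_of("wrist","hook_dip");print([ (r["confidence"],int(r["region"].sum())) for r in m])
if m: 
    im[m[0]["region"]]=(0,0,255);cv2.imwrite("pics/w5m.png",im[0:120,200:])
```

```text
[(0.76, 3894)]
```

View pics/w5c.png

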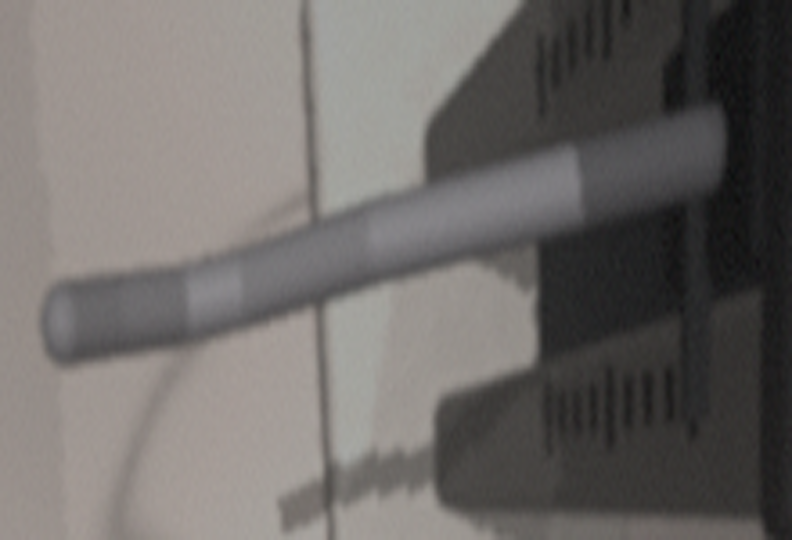

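View pics/w5m.png

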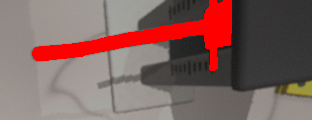

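Run:
```python
from h import *
T=np.load("Tw5.npy")
f=lambda u,v,z: onz("wrist",(220+(u+.5)/3.6-.5,(v+.5)/6-.5),z)
pts=[f(62,322,.233),f(215,300,.216),f(370,232,.230),f(480,208,.230),f(580,183,.23),f(720,147,.23)]
for p in pts: print(p.round(4))
for i,j in((0,5),(0,3),(2,5),(0,1),(1,3)): d=pts[j]-pts[i];print(i,j,np.degrees(np.arctan2(d[1],d[0])).round(2),np.hypot(d[0],d[1]).round(4))
```

```text
[ 0.5479 -0.0701  0.233 ]
[ 0.5531 -0.0441  0.216 ]
[ 0.5563 -0.0194  0.23  ]
[ 0.5601 -0.0019  0.23  ]
[0.5632 0.0139 0.23  ]
[0.5676 0.0357 0.23  ]
0 5 79.48 0.1077
0 3 79.9 0.0693
2 5 78.43 0.0563
0 1 78.72 0.0265
1 3 80.62 0.0428
```

Run:
```python
from h import *
p,R,o=tool();print(p,o["joint_pos"]); plan((.533,-.15,.31),169.4)
```

```text
[ 0.64047445 -0.09046173  0.33094369] [-1.37593946e+01  1.65083095e+01  9.21081001e+00  8.27098454e+01
 -6.68872397e-03  4.92841597e+00]
delta [ 0.021   0.0827 -0.0908] turn [-9.809e+01  0.000e+00 -1.000e-02]
```

>>> move_arm([
  {"delta_pos": [0,0.01,-0.012],"turn": [-6,0,0],"fingers": 255},
  {"delta_pos": [0,0.028,-0.032],"turn": [-14,0,0],"fingers": 255},
  {"delta_pos": [0,0.048,-0.053],"turn": [-22,0,0],"fingers": 255},
  {"delta_pos": [0,0.066,-0.073],"turn": [-30,0,0],"fingers": 255},
  {"delta_pos": [0,0.078,-0.086],"turn": [-38,0,0],"fingers": 255},
])

```text
t: 8.55
tcp_pos: [0.5375, -0.1472, 0.3312]
tcp_rot: [105.3, 90.0, -145.1]
force: [0.0, -1.3, -4.2]
opening: 0.0138
```

>>> move_arm([
  {"delta_pos": [0,0,0],"turn": [-8,0,0],"fingers": 255},
  {"delta_pos": [0,0,0],"turn": [-16,0,0],"fingers": 255},
  {"delta_pos": [0,0,0],"turn": [-24,0,0],"fingers": 255},
  {"delta_pos": [0,0,0],"turn": [-32,0,0],"fingers": 255},
  {"delta_pos": [0,0,0],"turn": [-40,0,0],"fingers": 255},
])

```text
t: 9.05
tcp_pos: [0.5391, -0.1466, 0.3312]
tcp_rot: [175.2, 90.0, -35.1]
force: [-0.7, 0.2, -3.4]
opening: 0.0134
```

>>> move_arm([
  {"delta_pos": [0,0,0],"turn": [-8,0,0],"fingers": 255},
  {"delta_pos": [0,0,0],"turn": [-15,0,0],"fingers": 255},
  {"delta_pos": [0,0,0],"turn": [-20,0,0],"fingers": 255},
  {"delta_pos": [0,0,0],"turn": [-20,0,0],"fingers": 255},
  {"delta_pos": [0,0,0],"turn": [-20,0,0],"fingers": 255},
])

```text
t: 9.55
tcp_pos: [0.5391, -0.1465, 0.3311]
tcp_rot: [159.9, 90.0, -30.8]
force: [0.3, 0.1, -4.4]
opening: 0.0131
```

Run:
```python
from h import *
p,R,o=tool();print(p,o["joint_pos"],o["force"]); plan((.5364,-.1325,.279),169.4)
im=viewer.get_image("wrist");cv2.imwrite("pics/w6.png",im)
cv2.imwrite("pics/s6.png",viewer.get_image("scene"));
```

```text
[ 0.53912448 -0.14648059  0.3311399 ] [-2.18292256e+01  7.23898765e+00 -2.18044245e+00  8.05692436e+01
 -1.79468212e-03 -1.01078075e+02] [ 0.25715331  0.11563624 -4.44707199]
delta [ 0.0521 -0.0132  0.0053] turn [-0.15 -0.01 -0.  ]
```

View pics/w6.png

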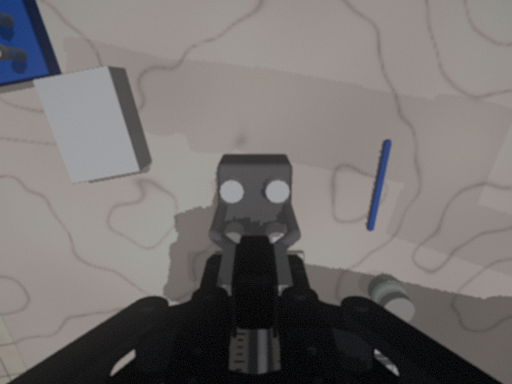

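View pics/s6.png

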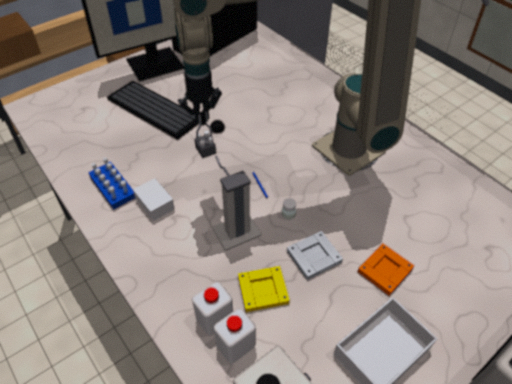

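>>> move_arm([
  {"delta_pos": [0.01,-0.003,0.001],"turn": [0,0,0],"fingers": 255},
  {"delta_pos": [0.025,-0.007,0.003],"turn": [0,0,0],"fingers": 255},
  {"delta_pos": [0.042,-0.01,0.0045],"turn": [0,0,0],"fingers": 255},
  {"delta_pos": [0.054,-0.013,0.0053],"turn": [0,0,0],"fingers": 255},
  {"delta_pos": [0.054,-0.013,0.0053],"turn": [0,0,0],"fingers": 255},
])

```text
t: 10.15
tcp_pos: [0.5346, -0.1314, 0.2742]
tcp_rot: [-12.1, 89.7, 157.3]
force: [-1.1, -0.2, -3.9]
opening: 0.0133
```

Run:
```python
from h import *
p,R,o=tool();print(p,o["force"]); plan((.553,-.044,.277),169.4)
im=viewer.get_image("top");cv2.imwrite("pics/t7.png",cv2.resize(im[120:230,230:370],None,fx=5,fy=5,interpolation=cv2.INTER_CUBIC))
im=viewer.get_image("scene");cv2.imwrite("pics/s7.png",cv2.resize(im[60:260,160:300],None,fx=5,fy=3,interpolation=cv2.INTER_CUBIC))
```

```text
[ 0.53457652 -0.13141352  0.27421936] [-1.13953105 -0.2351006  -3.9407246 ]
delta [-0.0027 -0.0893 -0.002 ] turn [-0.01  0.3   0.06]
```

View pics/s7.png

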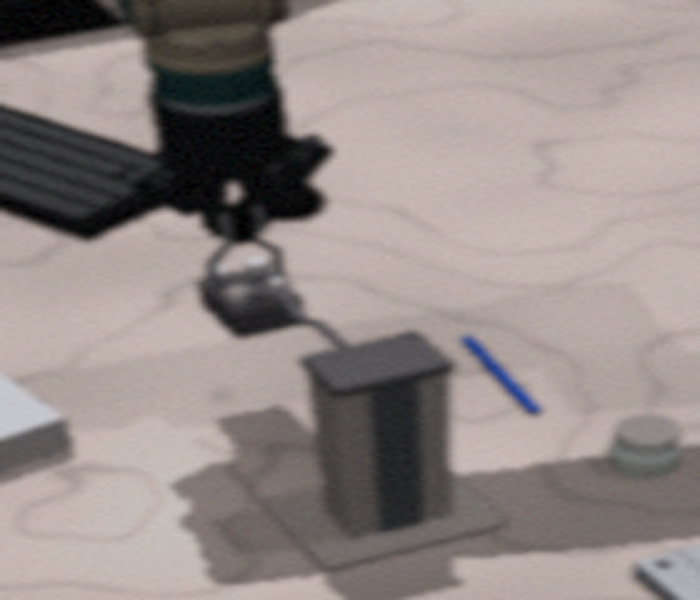

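View pics/t7.png

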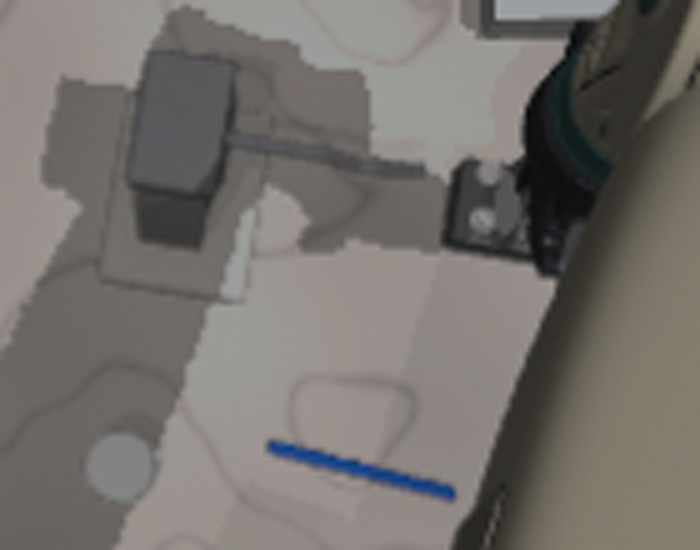

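Run:
```python
from h import *
zb=.2742-.1352
cx,cy=.5350,-.1320
a=np.radians(79.4);ux=np.array([np.cos(a),np.sin(a)]);uy=np.array([-ux[1],ux[0]])
for z in (zb+.04,):
  P=[np.r_[np.array([cx,cy])+sx*.03*ux+sy*.025*uy,z] for sx,sy in((1,1),(1,-1))]
  print("block front top corners crop",((proj("top",P)-[230,120]+.5)*5).round(0))
H=[np.r_[np.array([.553,-.044])+s*ux,z] for s,z in((-.028,.232),(0,.216),(.07,.23))]
print("hook tip,dip,shank crop",((proj("top",H)-[230,120]+.5)*5).round(0))
p=lambda u,v,z:onz("top",(230+(u+.5)/5-.5,120+(v+.5)/5-.5),z)
print("meas mid edge",(p(455,160,zb+.04)+p(445,245,zb+.04))/2,"model",np.array([cx,cy])+.03*ux, "tip meas",p(423,171,.233))
```

```text
block front top corners crop [[455. 238.]
 [468. 154.]]
hook tip,dip,shank crop [[421. 168.]
 [367. 165.]
 [244. 139.]]
meas mid edge [ 0.53645132 -0.09619349  0.179     ] model [ 0.54051854 -0.10251194] tip meas [ 0.54565808 -0.07292966  0.233     ]
```

>>> move_arm([
  {"delta_pos": [0,0,0],"turn": [0,0,0],"fingers": 255},
  {"delta_pos": [0,-0.004,0],"turn": [0,0,0],"fingers": 255},
  {"delta_pos": [0,-0.012,0],"turn": [0,0,0],"fingers": 255},
  {"delta_pos": [0,-0.02,0],"turn": [0,0,0],"fingers": 255},
  {"delta_pos": [0,-0.024,0],"turn": [0,0,0],"fingers": 255},
])

```text
t: 10.75
tcp_pos: [0.541, -0.1079, 0.2772]
tcp_rot: [-120.8, 90.0, 48.6]
force: [0.0, -0.5, -4.3]
opening: 0.0132
```

Run:
```python
from h import *
p,R,o=tool();print(p,o["force"]); plan((.553,-.044,.277),169.4)
```

```text
[ 0.54097536 -0.10787491  0.2772286 ] [ 1.80602539e-03 -5.16230584e-01 -4.25316569e+00]
delta [ 0.0003 -0.065  -0.0001] turn [ 0.03 -0.01  0.02]
```

>>> move_arm([
  {"delta_pos": [0,-0.006,0],"turn": [0,0,0],"fingers": 255},
  {"delta_pos": [0,-0.014,0],"turn": [0,0,0],"fingers": 255},
  {"delta_pos": [0,-0.022,0],"turn": [0,0,0],"fingers": 255},
  {"delta_pos": [0,-0.03,0],"turn": [0,0,0],"fingers": 255},
  {"delta_pos": [0,-0.038,0],"turn": [0,0,0],"fingers": 255},
])

```text
t: 11.25
tcp_pos: [0.5479, -0.0708, 0.277]
tcp_rot: [-7.7, 90.0, 161.7]
force: [-0.6, 0.7, -3.9]
opening: 0.0133
```

>>> move_arm([
  {"delta_pos": [0,-0.008,0],"turn": [0,0,0],"fingers": 255},
  {"delta_pos": [0,-0.016,0],"turn": [0,0,0],"fingers": 255},
  {"delta_pos": [0,-0.023,0],"turn": [0,0,0],"fingers": 255},
  {"delta_pos": [0,-0.027,0],"turn": [0,0,0],"fingers": 255},
  {"delta_pos": [0,-0.027,0],"turn": [0,0,0],"fingers": 255},
])

```text
t: 11.75
tcp_pos: [0.5528, -0.0445, 0.2771]
tcp_rot: [-142.4, 90.0, 27.0]
force: [-0.0, 0.2, -3.8]
opening: 0.0132
```

Run:
```python
from h import *
p,R,o=tool();print(p,o["force"]); plan((.553,-.044,.277),169.4)
im=viewer.get_image("scene");cv2.imwrite("pics/s8.png",cv2.resize(im[60:260,160:300],None,fx=5,fy=3,interpolation=cv2.INTER_CUBIC))
im=viewer.get_image("wrist");cv2.imwrite("pics/w8.png",im)
im=viewer.get_image("top");cv2.imwrite("pics/t8.png",cv2.resize(im[120:230,230:370],None,fx=5,fy=5,interpolation=cv2.INTER_CUBIC))
F=[]
for i in range(6):
    F.append(manip.observe()["force"]);viewer.get_image("top")
print(np.mean(F,0),np.std(F,0))
```

```text
[ 0.55281531 -0.04450226  0.27705165] [-0.0424806   0.23685476 -3.84432657]
delta [ 0.0001 -0.0005 -0.0001] turn [ 0.02 -0.    0.  ]
[ 0.25930383 -0.07853643 -4.14418572] [0.80385162 0.32853917 0.27337302]
```

View pics/s8.png

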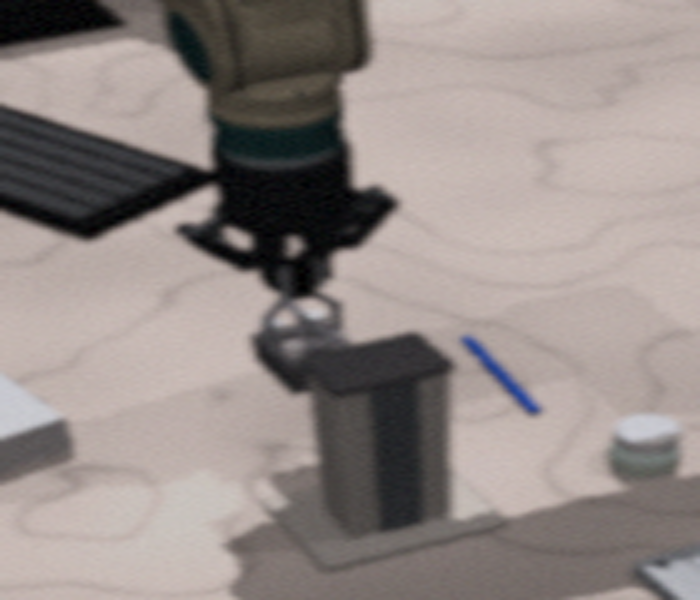

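View pics/w8.png

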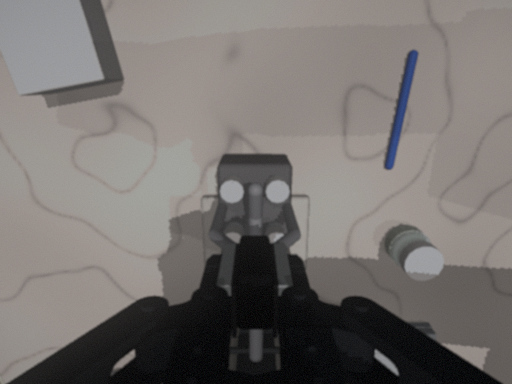

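View pics/t8.png

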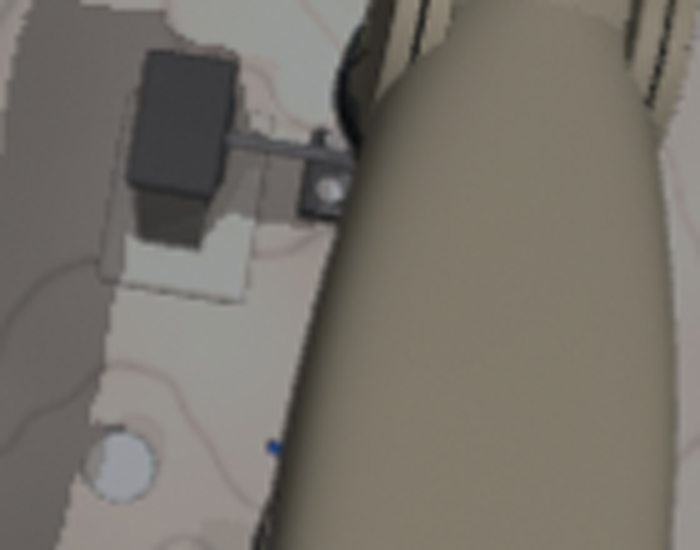

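Run:
```python
from h import *
im=cv2.imread("pics/w8.png")
cv2.imwrite("pics/w8c.png",cv2.resize(im[145:245,200:310],None,fx=7,fy=6,interpolation=cv2.INTER_CUBIC))
for v in (184,187,190): 
    t=onz("wrist",(255,v),.234);print(v,t.round(4),"dip~",(t+.028*np.array([.184,.983,0])).round(4))
```

```text
184 [ 0.5471 -0.0746  0.234 ] dip~ [ 0.5523 -0.0471  0.234 ]
187 [ 0.5474 -0.0731  0.234 ] dip~ [ 0.5526 -0.0456  0.234 ]
190 [ 0.5477 -0.0715  0.234 ] dip~ [ 0.5528 -0.044   0.234 ]
```

View pics/w8c.png

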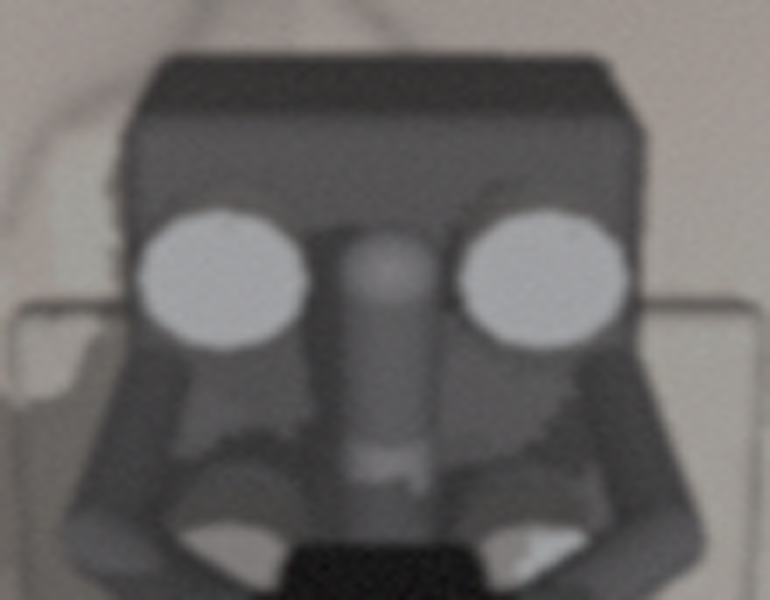

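>>> move_arm([
  {"delta_pos": [0.003,0,0],"turn": [0,0,0],"fingers": 255},
  {"delta_pos": [0.008,0,0],"turn": [0,0,0],"fingers": 255},
  {"delta_pos": [0.013,0,0],"turn": [0,0,0],"fingers": 255},
  {"delta_pos": [0.017,0,0],"turn": [0,0,0],"fingers": 255},
  {"delta_pos": [0.019,0,0],"turn": [0,0,0],"fingers": 255},
])

```text
t: 12.7
tcp_pos: [0.5523, -0.0449, 0.2571]
tcp_rot: [-2.0, 89.9, 167.3]
force: [-0.3, 0.2, -4.3]
opening: 0.0129
```

>>> move_arm([
  {"delta_pos": [0.0015,0,0],"turn": [0,0,0],"fingers": 255},
  {"delta_pos": [0.003,0,0],"turn": [0,0,0],"fingers": 255},
  {"delta_pos": [0.0045,0,0],"turn": [0,0,0],"fingers": 255},
  {"delta_pos": [0.006,0,0],"turn": [0,0,0],"fingers": 255},
  {"delta_pos": [0.0075,0,0],"turn": [0,0,0],"fingers": 255},
])

```text
t: 13.2
tcp_pos: [0.5528, -0.0451, 0.2505]
tcp_rot: [177.5, 90.0, -13.1]
force: [0.4, -0.0, -3.8]
opening: 0.0131
```

>>> move_arm([
  {"delta_pos": [0.0015,0,0],"turn": [0,0,0],"fingers": 255},
  {"delta_pos": [0.003,0,0],"turn": [0,0,0],"fingers": 255},
  {"delta_pos": [0.0045,0,0],"turn": [0,0,0],"fingers": 255},
  {"delta_pos": [0.006,0,0],"turn": [0,0,0],"fingers": 255},
  {"delta_pos": [0.0075,0,0],"turn": [0,0,0],"fingers": 255},
])

```text
t: 13.7
tcp_pos: [0.5528, -0.0451, 0.243]
tcp_rot: [178.0, 90.0, -12.6]
force: [-0.5, -0.0, -2.5]
opening: 0.0132
```

>>> move_arm([
  {"delta_pos": [0.0015,0,0],"turn": [0,0,0],"fingers": 255},
  {"delta_pos": [0.003,0,0],"turn": [0,0,0],"fingers": 255},
  {"delta_pos": [0.0045,0,0],"turn": [0,0,0],"fingers": 255},
  {"delta_pos": [0.006,0,0],"turn": [0,0,0],"fingers": 255},
  {"delta_pos": [0.0075,0,0],"turn": [0,0,0],"fingers": 255},
])

```text
t: 14.2
tcp_pos: [0.5528, -0.0451, 0.2355]
tcp_rot: [178.7, 90.0, -12.0]
force: [-0.8, 1.1, -1.9]
opening: 0.0138
```

Run:
```python
from h import *
p,R,o=tool();print(p,o["force"]); plan((.553,-.044,.277),169.4)
im=viewer.get_image("scene");cv2.imwrite("pics/s9.png",cv2.resize(im[60:260,160:300],None,fx=5,fy=3,interpolation=cv2.INTER_CUBIC))
F=[]
for i in range(5):
    F.append(manip.observe()["force"]);im=viewer.get_image("wrist")
cv2.imwrite("pics/w9.png",im)
print(np.mean(F,0),np.std(F,0))
```

```text
[ 0.55281948 -0.04505213  0.23553461] [-0.81409351  1.13875116 -1.93975373]
delta [-0.0415 -0.0011  0.    ] turn [-0.02 -0.01 -0.  ]
[-0.15159616  0.12374632 -1.96493459] [0.50206789 0.37624095 0.43723897]
```

View pics/w9.png

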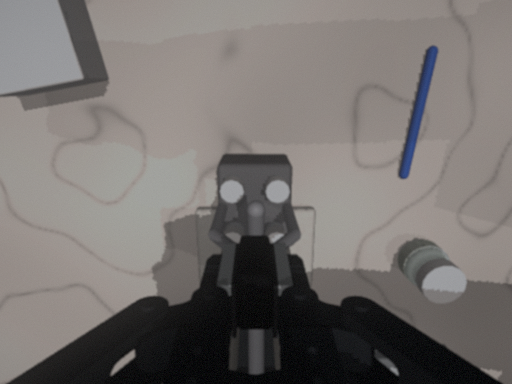

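>>> move_arm([
  {"delta_pos": [0.0015,0,0],"turn": [0,0,0],"fingers": 255},
  {"delta_pos": [0.003,0,0],"turn": [0,0,0],"fingers": 255},
  {"delta_pos": [0.0045,0,0],"turn": [0,0,0],"fingers": 255},
  {"delta_pos": [0.006,0,0],"turn": [0,0,0],"fingers": 255},
  {"delta_pos": [0.0075,0,0],"turn": [0,0,0],"fingers": 255},
])

```text
t: 15.0
tcp_pos: [0.5528, -0.0451, 0.228]
tcp_rot: [-173.1, 90.0, -3.7]
force: [-0.4, 0.3, -1.8]
opening: 0.0133
```

>>> move_arm([
  {"delta_pos": [0.0015,0,0],"turn": [0,0,0],"fingers": 255},
  {"delta_pos": [0.003,0,0],"turn": [0,0,0],"fingers": 255},
  {"delta_pos": [0.0045,0,0],"turn": [0,0,0],"fingers": 255},
  {"delta_pos": [0.006,0,0],"turn": [0,0,0],"fingers": 255},
  {"delta_pos": [0.0075,0,0],"turn": [0,0,0],"fingers": 255},
])

```text
t: 15.5
tcp_pos: [0.5528, -0.0451, 0.2205]
tcp_rot: [177.0, 90.0, -13.7]
force: [0.1, -0.2, -0.2]
opening: 0.0135
```

Run:
```python
from h import *
p,R,o=tool();print(p)
F=[];Q=[]
for i in range(16):
    o=manip.observe();F.append(o["force"]);Q.append(o["ft_torque"]);im=viewer.get_image("wrist")
print(np.mean(F,0),np.std(F,0),np.mean(Q,0),o["t"])
```

```text
[ 0.55281688 -0.04505731  0.22052867]
[-0.23990506  0.17245441 -0.78376537] [0.41527864 0.41211377 0.5797585 ] [0.01292013 0.02817613 0.00879465] 16.25
```

>>> move_arm([
  {"delta_pos": [0.0015,0,0],"turn": [0,0,0],"fingers": 255},
  {"delta_pos": [0.003,0,0],"turn": [0,0,0],"fingers": 255},
  {"delta_pos": [0.0045,0,0],"turn": [0,0,0],"fingers": 255},
  {"delta_pos": [0.006,0,0],"turn": [0,0,0],"fingers": 255},
  {"delta_pos": [0.007,0,0],"turn": [0,0,0],"fingers": 255},
])

```text
t: 16.8
tcp_pos: [0.5528, -0.045, 0.2134]
tcp_rot: [-146.9, 90.0, 22.5]
force: [-0.1, -0.3, -0.5]
opening: 0.0137
```

Run:
```python
from h import *
p,R,o=tool();print(p)
F=[];Q=[]
for i in range(30):
    o=manip.observe();F.append(o["force"]);Q.append(o["ft_torque"]);im=viewer.get_image("wrist")
print(np.mean(F,0),np.std(F,0),np.mean(Q,0),o["t"])
cv2.imwrite("pics/w10.png",im)
im=viewer.get_image("scene");cv2.imwrite("pics/s10.png",cv2.resize(im[60:260,160:300],None,fx=5,fy=3,interpolation=cv2.INTER_CUBIC))
```

```text
[ 0.55278465 -0.04503761  0.21340697]
[-0.07775666  0.12404222 -0.13284673] [0.48825165 0.43261528 0.52022162] [ 0.0077806  -0.00504749 -0.00042692] 18.25
```

View pics/w10.png

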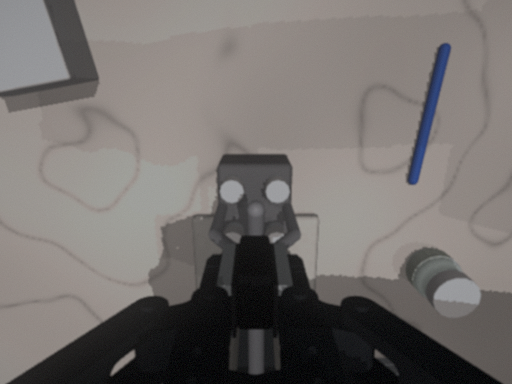

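View pics/s10.png

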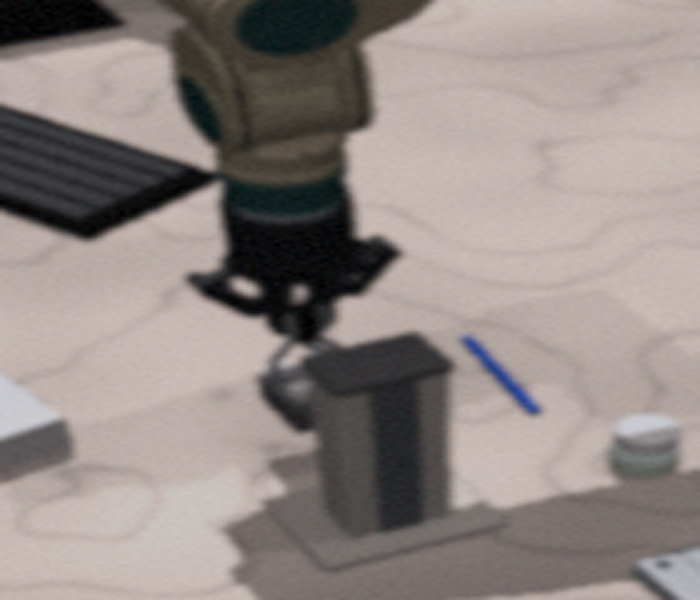

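>>> move_arm([
  {"delta_pos": [0.0005,0,0],"turn": [0,0,0],"fingers": 255},
  {"delta_pos": [0.001,0,0],"turn": [0,0,0],"fingers": 255},
  {"delta_pos": [0.001,0,0],"turn": [0,0,0],"fingers": 255},
  {"delta_pos": [0.001,0,0],"turn": [0,0,0],"fingers": 240},
  {"delta_pos": [0.001,0,0],"turn": [0,0,0],"fingers": 228},
], force=20)

```text
t: 18.85
tcp_pos: [0.5528, -0.0451, 0.2126]
tcp_rot: [165.4, 90.0, -25.3]
force: [0.7, -0.4, -0.6]
opening: 0.0135
```

Run:
```python
from h import *
p,R,o=tool();print(p,o["opening"])
F=[]
for i in range(12):
    o=manip.observe();F.append(o["force"]);im=viewer.get_image("wrist")
print(np.mean(F,0),np.std(F,0),o["t"],o["opening"])
```

```text
[ 0.552777   -0.04506697  0.21258058] 0.013525519815363804
[ 0.36516103 -0.16616178 -0.07735514] [0.29180296 0.47877689 0.40619066] 19.4 0.01348060841335678
```

>>> move_arm([
  {"delta_pos": [0,0,0],"turn": [0,0,0],"fingers": 222},
  {"delta_pos": [0,0,0],"turn": [0,0,0],"fingers": 218},
  {"delta_pos": [0,0,0],"turn": [0,0,0],"fingers": 215},
  {"delta_pos": [0,0,0],"turn": [0,0,0],"fingers": 212},
  {"delta_pos": [0,0,0],"turn": [0,0,0],"fingers": 209},
])

```text
t: 19.95
tcp_pos: [0.5526, -0.045, 0.2125]
tcp_rot: [1.7, 90.0, 171.0]
force: [-0.7, -0.8, 0.1]
opening: 0.0155
```

>>> move_arm([
  {"delta_pos": [0,0,0],"turn": [0,0,0],"fingers": 206},
  {"delta_pos": [0,0,0],"turn": [0,0,0],"fingers": 202},
  {"delta_pos": [0,0,0],"turn": [0,0,0],"fingers": 198},
  {"delta_pos": [0,0,0],"turn": [0,0,0],"fingers": 190},
  {"delta_pos": [0,0,0],"turn": [0,0,0],"fingers": 180},
])

```text
t: 20.45
tcp_pos: [0.5527, -0.0451, 0.2125]
tcp_rot: [-51.6, 90.0, 117.7]
force: [0.5, -0.6, -0.2]
opening: 0.0251
```

Run:
```python
from h import *
p,R,o=tool();print(p,o["opening"],o["force"],o["t"])
im=viewer.get_image("wrist");cv2.imwrite("pics/w11.png",im)
```

```text
[ 0.55273989 -0.04505186  0.21253386] 0.02512764526291079 [ 0.45894067 -0.6482877  -0.23502597] 20.45
```

View pics/w11.png

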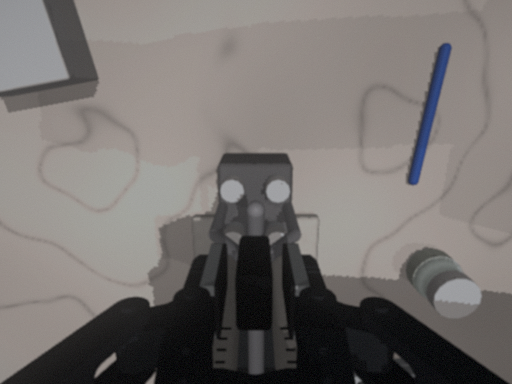

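>>> move_arm([
  {"delta_pos": [0,0,0],"turn": [0,0,0],"fingers": 165},
  {"delta_pos": [0,0,0],"turn": [0,0,0],"fingers": 150},
  {"delta_pos": [0,0,0],"turn": [0,0,0],"fingers": 135},
  {"delta_pos": [0,0,0],"turn": [0,0,0],"fingers": 120},
  {"delta_pos": [0,0,0],"turn": [0,0,0],"fingers": 120},
])

```text
t: 21.0
tcp_pos: [0.5528, -0.045, 0.2125]
tcp_rot: [-125.7, 90.0, 43.6]
force: [0.9, -0.1, -0.8]
opening: 0.0452
```

Run:
```python
from h import *
prev=None;F=[];fr=[]
for i in range(44):
    im=viewer.get_image("wrist");F.append(manip.observe()["force"])
    g=cv2.cvtColor(im,cv2.COLOR_BGR2GRAY)[145:235,205:310].astype(np.float32)
    if prev is None: ref=g;prev=g
    if i%6==0: print(i,cv2.phaseCorrelate(ref,g)[0],np.abs(g-prev).mean().round(2))
    prev=g
o=manip.observe();print(o["t"],o["opening"],np.mean(F,0),o["tcp_pos"])
cv2.imwrite("pics/w12.png",im);
s=viewer.get_image("scene");cv2.imwrite("pics/s12.png",cv2.resize(s[60:260,160:300],None,fx=5,fy=3,interpolation=cv2.INTER_CUBIC))
```

```text
0 (0.0, 0.0) 0.0
6 (-0.032769113272088646, -0.025515971638569113) 1.35
12 (-0.02879701123916334, -0.012630088760161584) 1.36
18 (-0.013953146064615396, -0.050710005193352004) 1.37
24 (-0.026246596419994717, -0.03781739439020271) 1.35
30 (-0.0894382209730864, -0.004896132503766637) 1.38
36 (-0.017479800139369672, -0.06615356139119655) 1.37
42 (-0.008503551559940092, -0.08136172629863125) 1.37
23.2 0.04495813080881448 [-0.04958051 -0.05193625 -0.01006471] [ 0.55272695 -0.04505056  0.21251492]
```

View pics/w12.png

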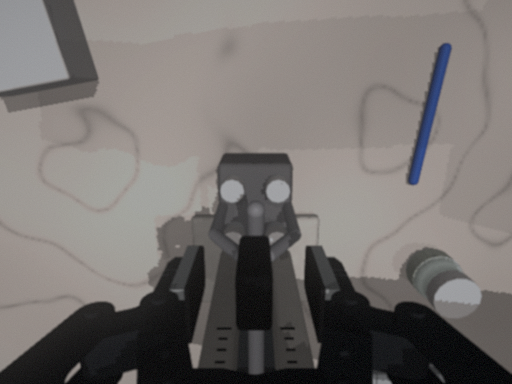

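View pics/s12.png

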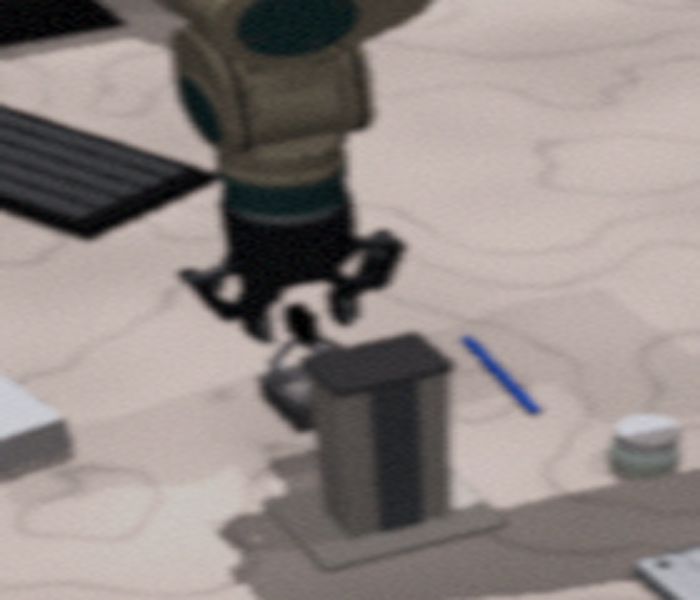

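>>> move_arm([
  {"delta_pos": [0,0,0],"turn": [0,0,0],"fingers": 145},
  {"delta_pos": [0,0,0],"turn": [0,0,0],"fingers": 165},
  {"delta_pos": [0,0,0],"turn": [0,0,0],"fingers": 180},
  {"delta_pos": [0,0,0],"turn": [0,0,0],"fingers": 190},
  {"delta_pos": [0,0,0],"turn": [0,0,0],"fingers": 197},
], force=20)

```text
t: 23.75
tcp_pos: [0.5528, -0.045, 0.2125]
tcp_rot: [-139.2, 90.0, 30.2]
force: [-0.3, -0.1, 0.0]
opening: 0.0196
```

>>> move_arm([
  {"delta_pos": [0,0,0],"turn": [0,0,0],"fingers": 202},
  {"delta_pos": [0,0,0],"turn": [0,0,0],"fingers": 206},
  {"delta_pos": [0,0,0],"turn": [0,0,0],"fingers": 210},
  {"delta_pos": [0,0,0],"turn": [0,0,0],"fingers": 214},
  {"delta_pos": [0,0,0],"turn": [0,0,0],"fingers": 218},
])

```text
t: 24.25
tcp_pos: [0.5527, -0.045, 0.2125]
tcp_rot: [23.0, 90.0, -167.6]
force: [0.8, 0.5, -1.0]
opening: 0.0138
```

>>> move_arm([
  {"delta_pos": [0,0,0],"turn": [0,0,0],"fingers": 225},
  {"delta_pos": [0,0,0],"turn": [0,0,0],"fingers": 235},
  {"delta_pos": [0,0,0],"turn": [0,0,0],"fingers": 255},
  {"delta_pos": [0,0,0],"turn": [0,0,0],"fingers": 255},
], force=40)

```text
t: 24.65
tcp_pos: [0.5527, -0.0451, 0.2125]
tcp_rot: [5.5, 90.0, 174.9]
force: [-0.4, -0.4, -0.0]
opening: 0.0134
```

Run:
```python
from h import *
F=[]
for i in range(6):
    o=manip.observe();F.append(o["force"]);im=viewer.get_image("wrist")
print(np.mean(F,0),o["t"],o["opening"],o["tcp_pos"]);plan((.553,-.045,.277),169.4)
cv2.imwrite("pics/w13.png",im)
a=cv2.imread("pics/w12.png",0)[145:235,205:310].astype(np.float32);g=cv2.cvtColor(im,cv2.COLOR_BGR2GRAY)[145:235,205:310].astype(np.float32);print(cv2.phaseCorrelate(a,g))
```

```text
[-0.31706209 -0.28627382  0.06766416] 24.9 0.013230060451157485 [ 0.55272819 -0.04505666  0.21252757]
delta [-0.0645 -0.0001 -0.0003] turn [-0.02  0.01  0.  ]
((-0.3296435862311, -0.024133719212152016), 0.9698914692725664)
```

View pics/w13.png

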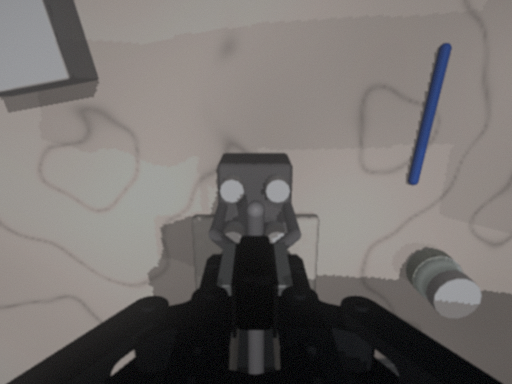

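>>> move_arm([
  {"delta_pos": [-0.001,0,0],"turn": [0,0,0],"fingers": 255},
  {"delta_pos": [-0.0025,0,0],"turn": [0,0,0],"fingers": 255},
  {"delta_pos": [-0.0045,0,0],"turn": [0,0,0],"fingers": 255},
  {"delta_pos": [-0.0065,0,0],"turn": [0,0,0],"fingers": 255},
  {"delta_pos": [-0.0085,0,0],"turn": [0,0,0],"fingers": 255},
])

```text
t: 25.45
tcp_pos: [0.5527, -0.045, 0.2212]
tcp_rot: [10.5, 90.0, 179.8]
force: [-0.6, -0.4, -1.1]
opening: 0.0134
```

>>> move_arm([
  {"delta_pos": [-0.002,0,0],"turn": [0,0,0],"fingers": 255},
  {"delta_pos": [-0.004,0,0],"turn": [0,0,0],"fingers": 255},
  {"delta_pos": [-0.006,0,0],"turn": [0,0,0],"fingers": 255},
  {"delta_pos": [-0.008,0,0],"turn": [0,0,0],"fingers": 255},
  {"delta_pos": [-0.01,0,0],"turn": [0,0,0],"fingers": 255},
])

```text
t: 25.95
tcp_pos: [0.5527, -0.0451, 0.2311]
tcp_rot: [-2.1, 90.0, 167.3]
force: [1.3, -0.6, -2.3]
opening: 0.0136
```

>>> move_arm([
  {"delta_pos": [-0.002,0,0],"turn": [0,0,0],"fingers": 255},
  {"delta_pos": [-0.004,0,0],"turn": [0,0,0],"fingers": 255},
  {"delta_pos": [-0.006,0,0],"turn": [0,0,0],"fingers": 255},
  {"delta_pos": [-0.008,0,0],"turn": [0,0,0],"fingers": 255},
  {"delta_pos": [-0.01,0,0],"turn": [0,0,0],"fingers": 255},
])

```text
t: 26.45
tcp_pos: [0.5527, -0.045, 0.241]
tcp_rot: [0.5, 90.0, 169.9]
force: [-0.1, 0.2, -2.4]
opening: 0.0136
```

>>> move_arm([
  {"delta_pos": [-0.0015,0,0],"turn": [0,0,0],"fingers": 255},
  {"delta_pos": [-0.003,0,0],"turn": [0,0,0],"fingers": 255},
  {"delta_pos": [-0.0045,0,0],"turn": [0,0,0],"fingers": 255},
  {"delta_pos": [-0.0055,0,0],"turn": [0,0,0],"fingers": 255},
  {"delta_pos": [-0.0065,0,0],"turn": [0,0,0],"fingers": 255},
])

```text
t: 26.95
tcp_pos: [0.5526, -0.045, 0.2474]
tcp_rot: [-1.7, 90.0, 167.7]
force: [0.2, 0.6, -3.2]
opening: 0.0132
```

>>> move_arm([
  {"delta_pos": [-0.001,0,0],"turn": [0,0,0],"fingers": 255},
  {"delta_pos": [-0.002,0,0],"turn": [0,0,0],"fingers": 255},
  {"delta_pos": [-0.003,0,0],"turn": [0,0,0],"fingers": 255},
  {"delta_pos": [-0.004,0,0],"turn": [0,0,0],"fingers": 255},
  {"delta_pos": [-0.005,0,0],"turn": [0,0,0],"fingers": 255},
])

```text
t: 27.45
tcp_pos: [0.5527, -0.045, 0.2525]
tcp_rot: [-4.0, 90.0, 165.4]
force: [-0.2, -0.5, -3.0]
opening: 0.0135
```

>>> move_arm([
  {"delta_pos": [-0.001,0,0],"turn": [0,0,0],"fingers": 255},
  {"delta_pos": [-0.002,0,0],"turn": [0,0,0],"fingers": 255},
  {"delta_pos": [-0.003,0,0],"turn": [0,0,0],"fingers": 255},
  {"delta_pos": [-0.004,0,0],"turn": [0,0,0],"fingers": 255},
  {"delta_pos": [-0.005,0,0],"turn": [0,0,0],"fingers": 255},
])

```text
t: 27.95
tcp_pos: [0.5527, -0.045, 0.2576]
tcp_rot: [112.6, 90.0, -78.0]
force: [0.4, -0.5, -3.3]
opening: 0.0136
```

Run:
```python
from h import *
F=[]
for i in range(6):
    o=manip.observe();F.append(o["force"]);im=viewer.get_image("wrist")
print(np.mean(F,0),o["t"],o["opening"],o["tcp_pos"])
cv2.imwrite("pics/w14.png",im);plan((.5528,-.045,.28),169.4)
```

```text
[ 0.04331636 -0.25943574 -3.3030433 ] 28.2 0.013334448528330333 [ 0.55270763 -0.04506359  0.25749724]
delta [-0.0225 -0.     -0.0001] turn [-0.02  0.01  0.  ]
```

View pics/w14.png

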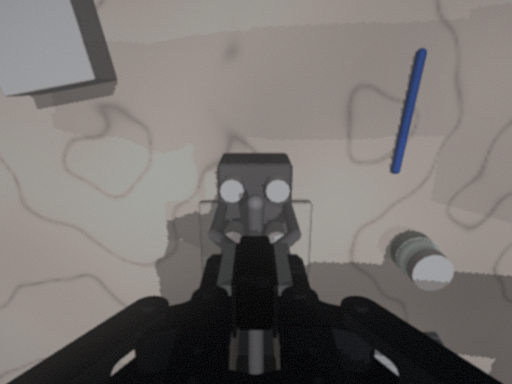

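Run:
```python
from h import *
L=[]
for n in ("w8","w9","w13","w14"):
    im=cv2.imread(f"pics/{n}.png");L.append(cv2.resize(im[145:245,205:305],(390,290),interpolation=cv2.INTER_CUBIC))
cv2.imwrite("pics/cmp.png",np.vstack([np.hstack(L[:2]),np.hstack(L[2:])]))
```

```text
(no output)
```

View pics/cmp.png

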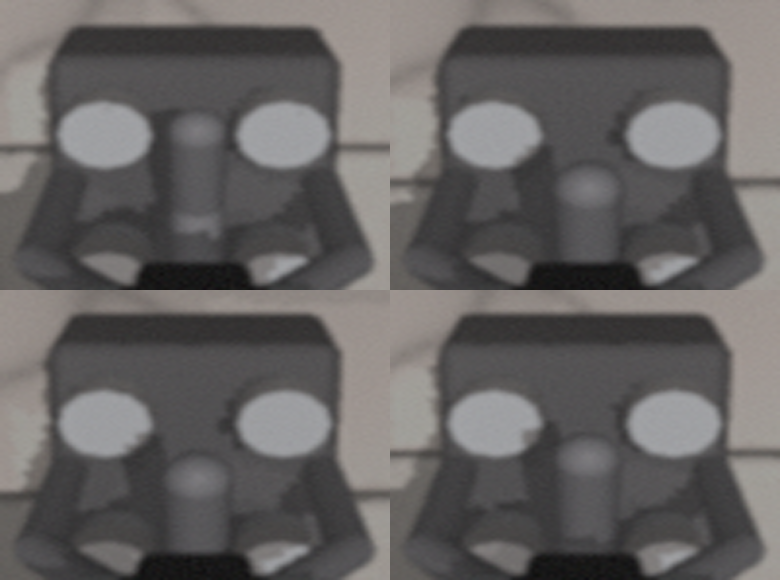

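>>> move_arm([
  {"delta_pos": [-0.002,0,0],"turn": [0,0,0],"fingers": 255},
  {"delta_pos": [-0.006,0,0],"turn": [0,0,0],"fingers": 255},
  {"delta_pos": [-0.012,0,0],"turn": [0,0,0],"fingers": 255},
  {"delta_pos": [-0.017,0,0],"turn": [0,0,0],"fingers": 255},
  {"delta_pos": [-0.02,0,0],"turn": [0,0,0],"fingers": 255},
])

```text
t: 28.75
tcp_pos: [0.5532, -0.0451, 0.2786]
tcp_rot: [179.8, 89.9, -10.8]
force: [0.2, -0.4, -3.6]
opening: 0.0131
```

>>> move_arm([
  {"delta_pos": [0,0.003,0],"turn": [0,0,0],"fingers": 255},
  {"delta_pos": [0,0.01,0],"turn": [0,0,0],"fingers": 255},
  {"delta_pos": [0,0.018,0],"turn": [0,0,0],"fingers": 255},
  {"delta_pos": [0,0.028,0],"turn": [0,0,0],"fingers": 255},
  {"delta_pos": [0,0.038,0],"turn": [0,0,0],"fingers": 255},
])

```text
t: 29.25
tcp_pos: [0.5454, -0.0834, 0.2773]
tcp_rot: [23.6, 90.0, -167.0]
force: [0.5, -0.5, -4.3]
opening: 0.0131
```

>>> move_arm([
  {"delta_pos": [0,0.011,0],"turn": [0,0,0],"fingers": 255},
  {"delta_pos": [0,0.024,0],"turn": [0,0,0],"fingers": 255},
  {"delta_pos": [0,0.037,0],"turn": [0,0,0],"fingers": 255},
  {"delta_pos": [0,0.05,0],"turn": [0,0,0],"fingers": 255},
  {"delta_pos": [0,0.06,0],"turn": [0,0,0],"fingers": 255},
])

```text
t: 29.75
tcp_pos: [0.5344, -0.1427, 0.2775]
tcp_rot: [96.6, 90.0, -94.0]
force: [-1.2, -0.4, -3.0]
opening: 0.0135
```

Run:
```python
from h import *
o=manip.observe();print(o["force"],o["t"],o["tcp_pos"],o["joint_pos"])
im=viewer.get_image("scene");cv2.imwrite("pics/s15.png",im)
im=viewer.get_image("top");cv2.imwrite("pics/t15.png",cv2.resize(im[160:240,160:250],None,fx=7,fy=7,interpolation=cv2.INTER_CUBIC))
plan((.42,-.14,.36),81)
```

```text
[-1.1757412  -0.35195723 -2.96607176] 29.75 [ 0.53441062 -0.14274989  0.27753133] [-2.16464064e+01  7.73148249e+00 -7.99818723e+00  7.42669577e+01
 -1.06210118e-02 -1.00978647e+02]
delta [-0.0825  0.0185  0.113 ] turn [ 8.827e+01 -3.000e-02 -2.000e-02]
```

View pics/s15.png

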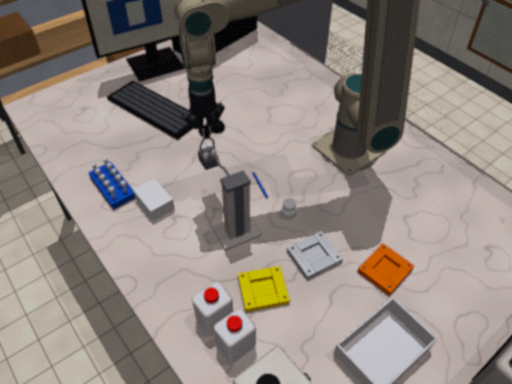

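View pics/t15.png

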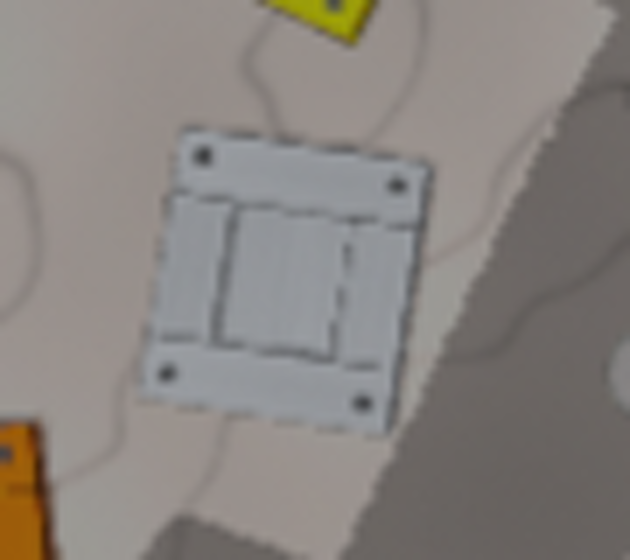

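>>> move_arm([
  {"delta_pos": [-0.015,0.003,0.015],"turn": [6,0,0],"fingers": 255},
  {"delta_pos": [-0.035,0.008,0.045],"turn": [14,0,0],"fingers": 255},
  {"delta_pos": [-0.058,0.013,0.078],"turn": [22,0,0],"fingers": 255},
  {"delta_pos": [-0.076,0.017,0.103],"turn": [30,0,0],"fingers": 255},
  {"delta_pos": [-0.0825,0.0185,0.113],"turn": [38,0,0],"fingers": 255},
])

```text
t: 30.35
tcp_pos: [0.4189, -0.1383, 0.3626]
tcp_rot: [-153.8, 89.8, -22.7]
force: [1.3, -0.3, -4.0]
opening: 0.0136
```

Run:
```python
from h import *
o=manip.observe();print(o["t"],o["tcp_pos"],o["joint_pos"])
plan((.42,.05,.37),81);plan((.42,-.14,.36),169.4-38)
```

```text
30.35 [ 0.41885751 -0.13830549  0.3625596 ] [-2.66885071e+01 -5.61341776e+00 -1.15447569e+01  8.39029240e+01
  1.14802759e-02 -6.77308106e+01]
delta [-0.0076 -0.1245  0.1413] turn [50.04 -0.11  0.13]
delta [ 0.0026  0.0003 -0.002 ] turn [-0.36 -0.15  0.07]
```

>>> move_arm([
  {"delta_pos": [-0.002,-0.015,0.017],"turn": [8,0,0],"fingers": 255},
  {"delta_pos": [-0.005,-0.045,0.051],"turn": [16,0,0],"fingers": 255},
  {"delta_pos": [-0.0076,-0.075,0.085],"turn": [24,0,0],"fingers": 255},
  {"delta_pos": [-0.0076,-0.103,0.117],"turn": [32,0,0],"fingers": 255},
  {"delta_pos": [-0.0076,-0.1245,0.141],"turn": [40,0,0],"fingers": 255},
])

```text
t: 30.85
tcp_pos: [0.4203, 0.0465, 0.3681]
tcp_rot: [-55.5, 89.9, 38.4]
force: [1.0, 0.1, -3.5]
opening: 0.0134
```

Run:
```python
from h import *
o=manip.observe();print(o["t"],o["tcp_pos"],o["joint_pos"])
plan((.44,.20,.36),81)
```

```text
30.85 [0.42029842 0.0465323  0.3680754 ] [-2.49125022e+00 -7.53837631e+00 -1.25764360e+01  8.48998358e+01
  5.37753789e-02 -6.40350982e+00]
delta [ 0.0082 -0.0301  0.1518] turn [12.91  0.05  0.06]
```

>>> move_arm([
  {"delta_pos": [0.001,-0.006,0.03],"turn": [5,0,0],"fingers": 255},
  {"delta_pos": [0.003,-0.012,0.065],"turn": [9,0,0],"fingers": 255},
  {"delta_pos": [0.005,-0.02,0.1],"turn": [11,0,0],"fingers": 255},
  {"delta_pos": [0.008,-0.027,0.132],"turn": [11,0,0],"fingers": 255},
  {"delta_pos": [0.008,-0.03,0.152],"turn": [11,0,0],"fingers": 255},
])

```text
t: 31.35
tcp_pos: [0.4392, 0.2008, 0.3592]
tcp_rot: [31.4, 89.9, 114.7]
force: [1.0, -0.7, -4.6]
opening: 0.0137
```

Run:
```python
from h import *
o=manip.observe();print(o["t"],o["tcp_pos"],o["joint_pos"])
plan((.515,.263,.27),81)
```

```text
31.35 [0.43918592 0.20080474 0.35919864] [ 1.68521155e+01 -1.02495179e+00 -7.64817060e+00  8.33871707e+01
  7.52976004e-02  2.35274893e+01]
delta [ 0.0892 -0.0681  0.0705] turn [ 2.32  0.06 -0.04]
```

>>> move_arm([
  {"delta_pos": [0.015,-0.012,0.013],"turn": [1,0,0],"fingers": 255},
  {"delta_pos": [0.04,-0.03,0.032],"turn": [2,0,0],"fingers": 255},
  {"delta_pos": [0.065,-0.05,0.052],"turn": [2,0,0],"fingers": 255},
  {"delta_pos": [0.083,-0.063,0.066],"turn": [2,0,0],"fingers": 255},
  {"delta_pos": [0.089,-0.068,0.07],"turn": [2,0,0],"fingers": 255},
])

```text
t: 31.85
tcp_pos: [0.515, 0.2607, 0.2677]
tcp_rot: [108.5, 89.8, -170.2]
force: [-1.5, -0.8, -4.3]
opening: 0.0134
```

>>> move_arm([
  {"delta_pos": [0,0,0],"turn": [0,0,0],"fingers": 255},
  {"delta_pos": [0,0,0],"turn": [0,0,0],"fingers": 255},
  {"delta_pos": [0,0,0],"turn": [0,0,0],"fingers": 255},
])

```text
t: 32.15
tcp_pos: [0.5153, 0.2594, 0.2722]
tcp_rot: [-61.6, 89.9, 19.5]
force: [-0.3, -0.6, -4.0]
opening: 0.0132
```

Run:
```python
from h import *
o=manip.observe();print(o["t"],o["tcp_pos"],o["joint_pos"],o["qvel"].round(2))
im=viewer.get_image("wrist");cv2.imwrite("pics/w16.png",im);np.save("Tw16.npy",np.array(viewer.get_calibration("wrist")["world_to_cam"]))
for r in search_frame("wrist","dock_floor")[:4]:
    w=towld("wrist",r["centre"]); print(round(r["confidence"],2),w.round(4),proj("wrist",w).round(0))
```

```text
32.15 [0.51532873 0.25942565 0.2722185 ] [ 2.03033728e+01  1.02331651e+01 -5.68652937e+00  7.39696301e+01
 -1.50605885e-03  2.91376875e+01] [-0.14 -0.26 -0.07 -0.17  0.02  0.03]
0.96 [0.6231 0.3091 0.0175] [[309. 238.]]
0.89 [0.4304 0.2776 0.0239] [[259.  73.]]
```

View pics/w16.png

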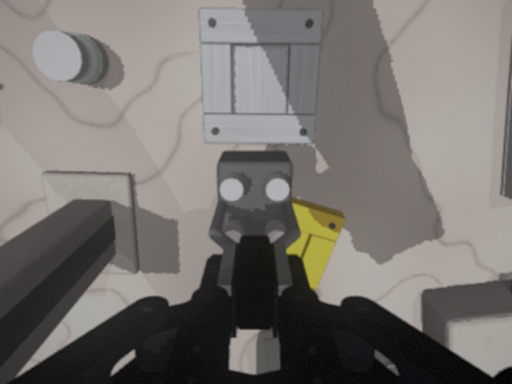

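Run:
```python
from h import *
im=cv2.imread("pics/w16.png")
cv2.imwrite("pics/w16c.png",cv2.resize(im[0:150,190:330],None,fx=5,fy=4,interpolation=cv2.INTER_CUBIC))
```

```text
(no output)
```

View pics/w16c.png

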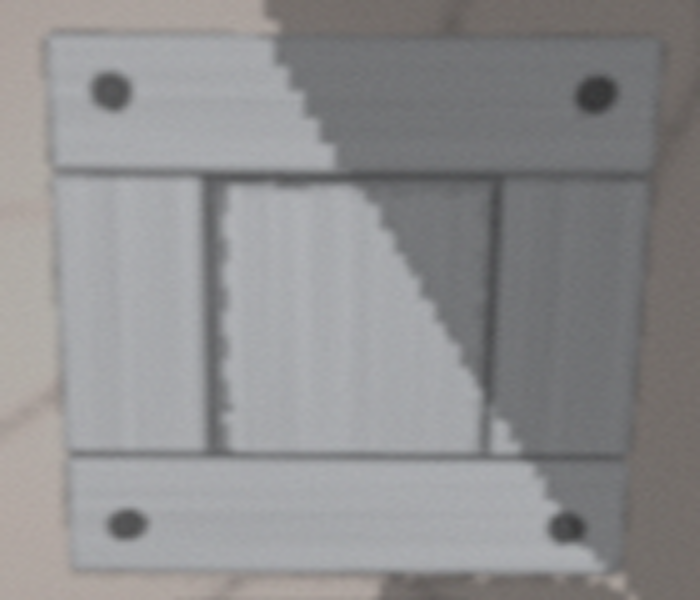

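Run:
```python
from h import *
f=lambda u,v,z=.024: onz("wrist",(190+(u+.5)/5-.5,(v+.5)/4-.5),z)
hd=lambda a,b: np.degrees(np.arctan2((b-a)[1],(b-a)[0])).round(2)
for nm,q in {"holes":[(111,91),(597,94),(567,528),(127,524)],"rim":[(204,173),(500,177),(487,454),(208,452)],"outer":[(47,36),(662,40),(618,570),(75,568)]}.items():
    P=[f(*c) for c in q]; print(nm,np.mean(P,0).round(4),[hd(P[i],P[(i+1)%4]) for i in range(4)],[np.linalg.norm(P[i]-P[(i+1)%4]).round(4) for i in range(4)])
p,R,o=tool()
print("carrier: TCP heading z",R.as_matrix()[:,2])
# carrier cap check: caps in view at z
zc=p[2]-.1352+.06
a,b=onz("wrist",(231.5,189),zc),onz("wrist",(277.5,189),zc);print("caps",a,b,hd(a,b),np.linalg.norm(a-b))
```

```text
holes [0.437  0.2774 0.024 ] [np.float64(80.76), np.float64(-9.38), np.float64(-99.49), np.float64(170.75)] [np.float64(0.094), np.float64(0.1038), np.float64(0.0937), np.float64(0.1034)]
rim [0.4365 0.2773 0.024 ] [np.float64(80.27), np.float64(-9.26), np.float64(-99.35), np.float64(170.6)] [np.float64(0.0583), np.float64(0.0663), np.float64(0.0585), np.float64(0.0667)]
outer [0.437  0.2774 0.024 ] [np.float64(80.75), np.float64(-9.43), np.float64(-99.11), np.float64(170.89)] [np.float64(0.1175), np.float64(0.1265), np.float64(0.1168), np.float64(0.1267)]
carrier: TCP heading z [0.15357191 0.98813695 0.00102054]
caps [0.49653193 0.2484831  0.1969332 ] [0.50078801 0.27580485 0.1969332 ] 81.15 0.027651266501925138
```

Run:
```python
from h import *
f=lambda u,v,z=.024: onz("top",(160+(u+.5)/7-.5,160+(v+.5)/7-.5),z)
P=[f(*c) for c in [(185,127),(432,162),(390,432),(140,397)]];print("outer",np.mean(P,0))
P=[f(*c) for c in [(203,156),(398,186),(363,403),(167,374)]];print("holes",np.mean(P,0))
s=cv2.imread("pics/s15.png");cv2.imwrite("pics/s15c.png",cv2.resize(s[225:285,280:350],None,fx=10,fy=10,interpolation=cv2.INTER_CUBIC))
plan((.437,.2774,.20),80.7)
```

```text
outer [0.43622436 0.27519947 0.024     ]
holes [0.43603902 0.27704606 0.024     ]
delta [0.072  0.0804 0.0056] turn [0.47 0.06 0.11]
```

View pics/s15c.png

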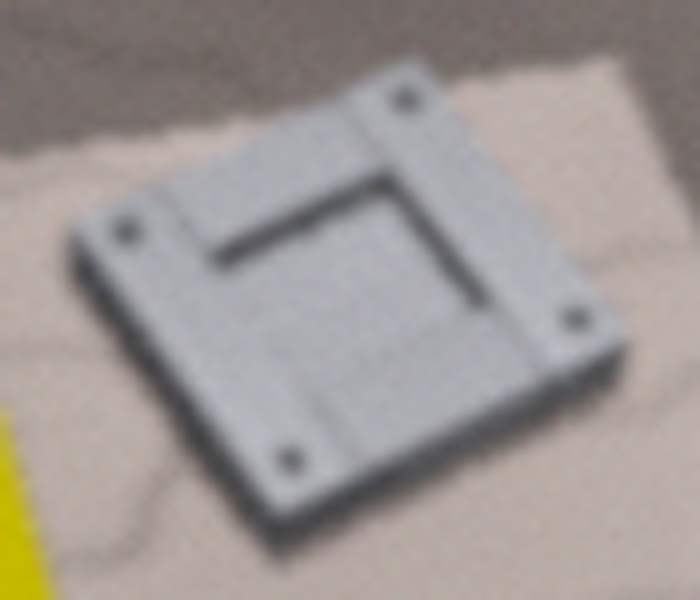

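>>> move_arm([
  {"delta_pos": [0.008,0.01,0.001],"turn": [0.5,0,0],"fingers": 255},
  {"delta_pos": [0.025,0.03,0.002],"turn": [0.5,0,0],"fingers": 255},
  {"delta_pos": [0.048,0.053,0.004],"turn": [0.5,0,0],"fingers": 255},
  {"delta_pos": [0.067,0.073,0.005],"turn": [0.5,0,0],"fingers": 255},
  {"delta_pos": [0.077,0.0804,0.0054],"turn": [0.5,0,0],"fingers": 255},
])

```text
t: 32.75
tcp_pos: [0.4324, 0.2766, 0.1913]
tcp_rot: [118.2, 89.7, -161.1]
force: [-0.3, -0.2, -3.6]
opening: 0.0137
```

>>> move_arm([
  {"delta_pos": [0,0,0],"turn": [0,0,0],"fingers": 255},
  {"delta_pos": [0,0,0],"turn": [0,0,0],"fingers": 255},
  {"delta_pos": [0,0,0],"turn": [0,0,0],"fingers": 255},
])

```text
t: 33.05
tcp_pos: [0.4388, 0.2778, 0.1952]
tcp_rot: [-59.4, 89.8, 21.3]
force: [-0.3, -0.4, -2.5]
opening: 0.0138
```

Run:
```python
from h import *
o=manip.observe();print(o["t"],o["tcp_pos"],o["force"])
plan((.437,.277,.168),80.7)
im=viewer.get_image("wrist");cv2.imwrite("pics/w17.png",im)
im=viewer.get_image("scene");cv2.imwrite("pics/s17.png",cv2.resize(im[170:290,260:380],None,fx=5,fy=5,interpolation=cv2.INTER_CUBIC))
```

```text
33.05 [0.43877779 0.27783698 0.19521212] [-0.33924383 -0.35385297 -2.45567939]
delta [ 0.0272  0.0017 -0.0012] turn [-0.05  0.11  0.19]
```

View pics/w17.png

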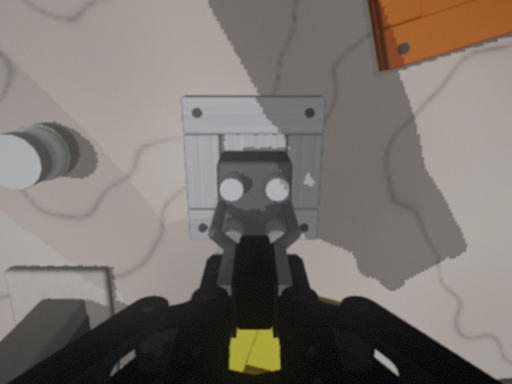

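View pics/s17.png

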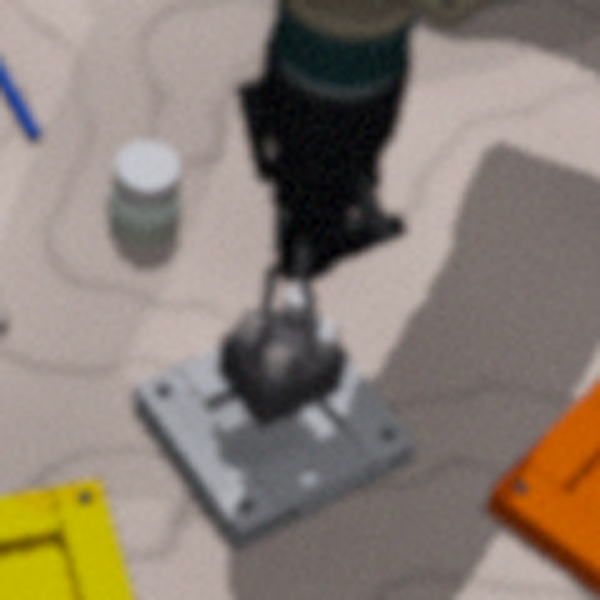

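>>> move_arm([
  {"delta_pos": [0.006,0.0007,-0.0004],"turn": [0,0,0],"fingers": 255},
  {"delta_pos": [0.012,0.0015,-0.001],"turn": [0,0,0],"fingers": 255},
  {"delta_pos": [0.019,0.0015,-0.001],"turn": [0,0,0],"fingers": 255},
  {"delta_pos": [0.024,0.0015,-0.001],"turn": [0,0,0],"fingers": 255},
  {"delta_pos": [0.027,0.0015,-0.001],"turn": [0,0,0],"fingers": 255},
])

```text
t: 33.65
tcp_pos: [0.4345, 0.2763, 0.1655]
tcp_rot: [124.7, 89.9, -154.6]
force: [-0.5, -0.8, -3.1]
opening: 0.0135
```

>>> move_arm([
  {"delta_pos": [0,0,0],"turn": [0,0,0],"fingers": 255},
  {"delta_pos": [0,0,0],"turn": [0,0,0],"fingers": 255},
  {"delta_pos": [0,0,0],"turn": [0,0,0],"fingers": 255},
])

```text
t: 33.95
tcp_pos: [0.4353, 0.2768, 0.1669]
tcp_rot: [-53.3, 90.0, 27.4]
force: [-0.1, 0.4, -3.8]
opening: 0.0134
```

Run:
```python
from h import *
F=[]
im=viewer.get_image("wrist");cv2.imwrite("pics/w18.png",cv2.resize(im[80:260,160:350],None,fx=4,fy=3.3,interpolation=cv2.INTER_CUBIC))
for i in range(5): F.append(manip.observe()["force"]);viewer.get_image("top")
o=manip.observe();print(o["t"],o["tcp_pos"],np.mean(F,0))
plan((.437,.277,.1452),80.7)
f=lambda u,v,z=.024: onz("wrist",(u,v),z)
```

```text
34.25 [0.43515088 0.27663419 0.16678669] [ 0.26251446  0.24973174 -3.70305469]
delta [ 0.0216 -0.0018  0.0007] turn [-0.02  0.01  0.02]
```

View pics/w18.png

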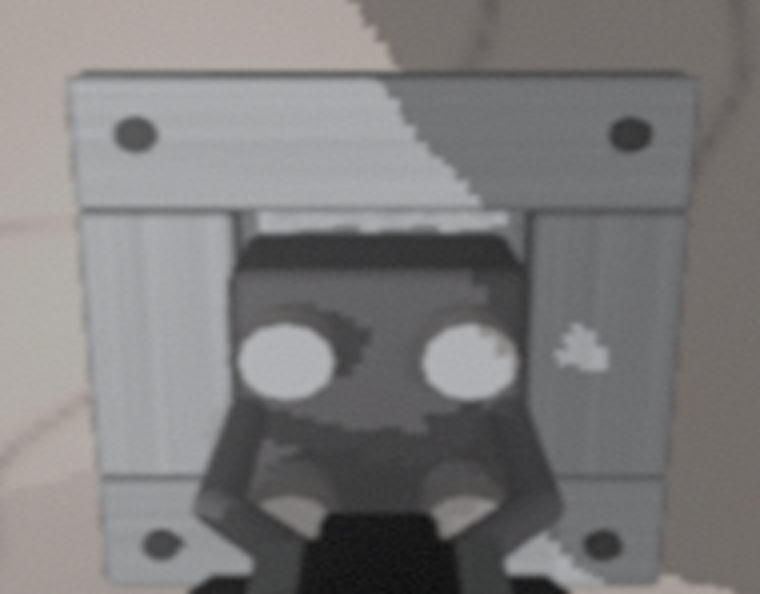

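Run:
```python
from h import *
d=np.array([-.9866,.163])
zb=.1668-.1352
b=onz("wrist",(160+381/4,80+236/3.3),zb);r=onz("wrist",(160+381/4,80+209/3.3),.024);q=onz("wrist",(160+381/4,80+476/3.3),.024)
print("gap back",(r-b)[:2]@d, "block centre along",b[:2]@d-.03, "well centre",(r+q)[:2]@d/2,"well len",(r-q)[:2]@d,"TCP along",np.array([.43515,.27663])@d)
```

```text
gap back 0.00493345421806461 block centre along -0.3858167467603154 well centre -0.3846393696394369 well len 0.06751215419437234 TCP along -0.3842283
```

>>> move_arm([
  {"delta_pos": [0.002,0,0.0003],"turn": [0,0,0],"fingers": 255},
  {"delta_pos": [0.005,0,0.0005],"turn": [0,0,0],"fingers": 255},
  {"delta_pos": [0.008,0,0.0005],"turn": [0,0,0],"fingers": 255},
  {"delta_pos": [0.011,0,0.0005],"turn": [0,0,0],"fingers": 255},
  {"delta_pos": [0.0135,0,0.0005],"turn": [0,0,0],"fingers": 255},
])

```text
t: 34.75
tcp_pos: [0.435, 0.277, 0.1526]
tcp_rot: [123.9, 90.0, -155.4]
force: [-0.3, 0.0, -3.9]
opening: 0.0138
```

>>> move_arm([
  {"delta_pos": [0.001,0,0],"turn": [0,0,0],"fingers": 255},
  {"delta_pos": [0.002,0,0],"turn": [0,0,0],"fingers": 255},
  {"delta_pos": [0.003,0,0],"turn": [0,0,0],"fingers": 255},
  {"delta_pos": [0.004,0,0],"turn": [0,0,0],"fingers": 255},
  {"delta_pos": [0.0045,0,0],"turn": [0,0,0],"fingers": 255},
])

```text
t: 35.25
tcp_pos: [0.4352, 0.2771, 0.1486]
tcp_rot: [-57.3, 90.0, 23.4]
force: [0.2, 0.3, -4.1]
opening: 0.0133
```

Run:
```python
from h import *
F=[];Q=[]
for i in range(10): o=manip.observe();F.append(o["force"]);Q.append(o["ft_torque"]);im=viewer.get_image("wrist")
print(o["t"],o["tcp_pos"],np.mean(F,0),np.mean(Q,0))
cv2.imwrite("pics/w19.png",cv2.resize(im[80:260,160:350],None,fx=4,fy=3.3,interpolation=cv2.INTER_CUBIC))
```

```text
35.7 [0.43518471 0.27710465 0.14867908] [ 0.34004178  0.19128286 -3.55775401] [0.0155062  0.01677296 0.00014019]
```

View pics/w19.png

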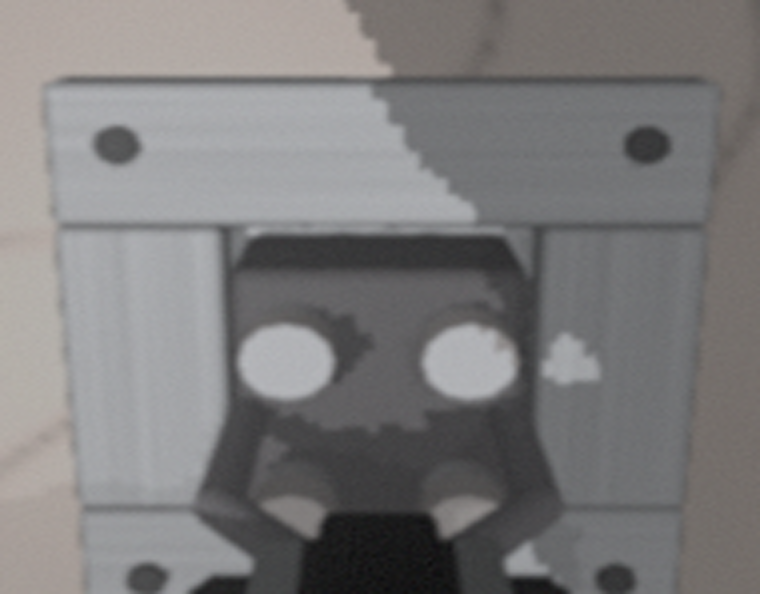

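>>> move_arm([
  {"delta_pos": [0.0007,0,0],"turn": [0,0,0],"fingers": 255},
  {"delta_pos": [0.0014,0,0],"turn": [0,0,0],"fingers": 255},
  {"delta_pos": [0.0021,0,0],"turn": [0,0,0],"fingers": 255},
  {"delta_pos": [0.0028,0,0],"turn": [0,0,0],"fingers": 255},
  {"delta_pos": [0.0032,0,0],"turn": [0,0,0],"fingers": 255},
])

```text
t: 36.25
tcp_pos: [0.4351, 0.2771, 0.1453]
tcp_rot: [128.5, 90.0, -150.8]
force: [-0.9, -0.6, -0.6]
opening: 0.0134
```

Run:
```python
from h import *
F=[];Q=[]
for i in range(8): o=manip.observe();F.append(o["force"]);Q.append(o["ft_torque"]);im=viewer.get_image("wrist")
print(o["t"],o["tcp_pos"],np.mean(F,0),np.mean(Q,0))
```

```text
36.6 [0.43515295 0.27709663 0.14541772] [-0.24722032 -0.03069876 -3.42310572] [-0.00300676  0.00131689 -0.0073424 ]
```

>>> move_arm([
  {"delta_pos": [0.0004,0,0],"turn": [0,0,0],"fingers": 255},
  {"delta_pos": [0.0008,0,0],"turn": [0,0,0],"fingers": 255},
  {"delta_pos": [0.0008,0,0],"turn": [0,0,0],"fingers": 255},
])

```text
t: 36.95
tcp_pos: [0.4353, 0.2772, 0.1453]
tcp_rot: [-58.5, 90.0, 22.2]
force: [-1.6, -0.9, 2.7]
opening: 0.0133
```

Run:
```python
from h import *
F=[];Q=[]
for i in range(8): o=manip.observe();F.append(o["force"]);Q.append(o["ft_torque"]);im=viewer.get_image("wrist")
print(o["t"],o["tcp_pos"],np.mean(F,0),np.mean(Q,0))
cv2.imwrite("pics/w20.png",cv2.resize(im[80:260,160:350],None,fx=4,fy=3.3,interpolation=cv2.INTER_CUBIC))
```

```text
37.3 [0.43530553 0.27717761 0.14530442] [-2.51738611 -1.19283289  4.58556127] [-2.97121899e-01  6.05964103e-01  3.93814792e-04]
```

View pics/w20.png

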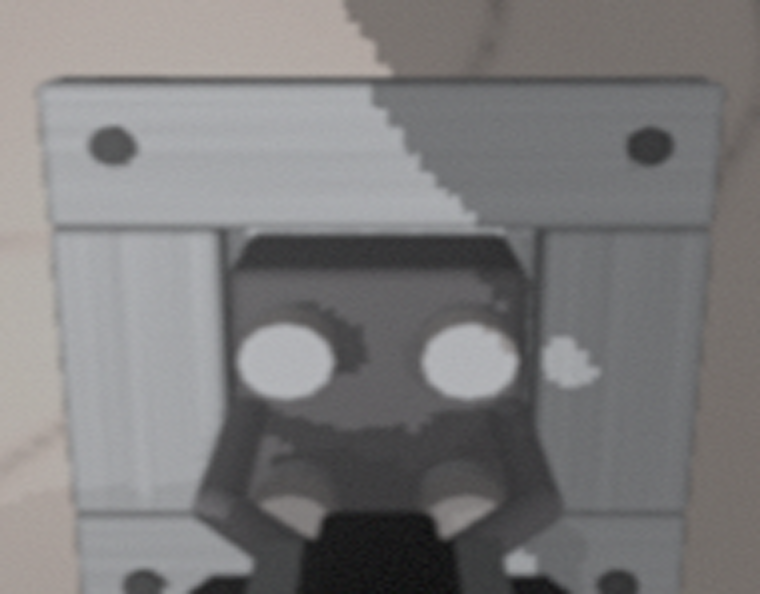

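>>> move_arm([
  {"delta_pos": [-0.0004,0,0],"turn": [0,0,0],"fingers": 255},
  {"delta_pos": [-0.0004,0,0],"turn": [0,0,0],"fingers": 235},
  {"delta_pos": [-0.0004,0,0],"turn": [0,0,0],"fingers": 224},
  {"delta_pos": [-0.0004,0,0],"turn": [0,0,0],"fingers": 218},
  {"delta_pos": [-0.0004,0,0],"turn": [0,0,0],"fingers": 214},
], force=20)

```text
t: 37.85
tcp_pos: [0.4353, 0.2772, 0.1452]
tcp_rot: [-45.8, 90.0, 34.9]
force: [-2.1, -1.4, 6.4]
opening: 0.0139
```

>>> move_arm([
  {"delta_pos": [0,0,0],"turn": [0,0,0],"fingers": 210},
  {"delta_pos": [0,0,0],"turn": [0,0,0],"fingers": 205},
  {"delta_pos": [0,0,0],"turn": [0,0,0],"fingers": 195},
  {"delta_pos": [0,0,0],"turn": [0,0,0],"fingers": 170},
  {"delta_pos": [0,0,0],"turn": [0,0,0],"fingers": 140},
])

```text
t: 38.35
tcp_pos: [0.4352, 0.2771, 0.1449]
tcp_rot: [-72.7, 90.0, 8.0]
force: [0.3, 0.2, 0.1]
opening: 0.0385
```

>>> move_arm([
  {"delta_pos": [0,0,0],"turn": [0,0,0],"fingers": 110},
  {"delta_pos": [0,0,0],"turn": [0,0,0],"fingers": 90},
  {"delta_pos": [0,0,0],"turn": [0,0,0],"fingers": 90},
])

```text
t: 38.65
tcp_pos: [0.4351, 0.2771, 0.145]
tcp_rot: [-18.5, 90.0, 62.2]
force: [0.6, 0.9, 0.0]
opening: 0.0549
```

Run:
```python
from h import *
o=manip.observe();im=viewer.get_image("wrist")
print(o["t"],o["tcp_pos"],o["force"],o["opening"])
cv2.imwrite("pics/w21.png",im)
```

```text
38.65 [0.43514965 0.27709774 0.14501896] [0.56873646 0.8590719  0.017667  ] 0.05492652930664946
```

View pics/w21.png

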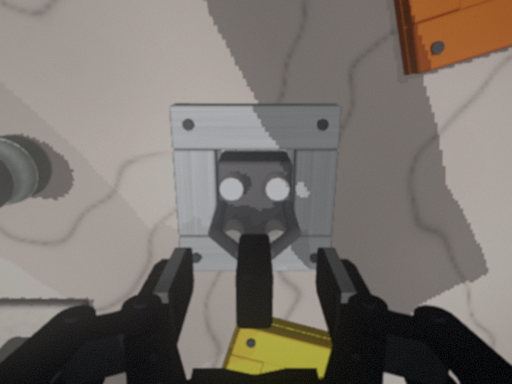

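Released, and the carrier stands in the well. Retreating straight up.

>>> move_arm([
  {"delta_pos": [-0.004,0,0],"turn": [0,0,0],"fingers": 90},
  {"delta_pos": [-0.015,0,0],"turn": [0,0,0],"fingers": 90},
  {"delta_pos": [-0.035,0,0],"turn": [0,0,0],"fingers": 90},
  {"delta_pos": [-0.06,0,0],"turn": [0,0,0],"fingers": 90},
  {"delta_pos": [-0.09,0,0],"turn": [0,0,0],"fingers": 90},
])

```text
t: 39.2
tcp_pos: [0.4346, 0.2769, 0.2361]
tcp_rot: [123.4, 89.9, -155.9]
force: [0.2, 0.1, -0.3]
opening: 0.055
```

>>> move_arm([
  {"delta_pos": [-0.03,0,0],"turn": [0,0,0],"fingers": 60},
  {"delta_pos": [-0.06,0,0],"turn": [0,0,0],"fingers": 60},
  {"delta_pos": [-0.08,0,0],"turn": [0,0,0],"fingers": 60},
  {"delta_pos": [-0.08,0,0],"turn": [0,0,0],"fingers": 60},
  {"delta_pos": [-0.08,0,0],"turn": [0,0,0],"fingers": 60},
])

```text
t: 39.7
tcp_pos: [0.4354, 0.2772, 0.3158]
tcp_rot: [-57.0, 89.9, 23.7]
force: [-0.0, -0.1, 0.5]
opening: 0.0655
```

Run:
```python
from h import *
o=manip.observe();print(o["t"],o["tcp_pos"],o["force"])
im=viewer.get_image("wrist");s=viewer.get_image("scene")
def rect(cx,cy,h,lx,ly,z):
    a=np.radians(h);ux=np.array([np.cos(a),np.sin(a)]);uy=np.array([-ux[1],ux[0]])
    return np.array([np.r_[np.array([cx,cy])+sx*lx/2*ux+sy*ly/2*uy,z] for sx,sy in((1,1),(1,-1),(-1,-1),(-1,1))])
big=cv2.resize(im[90:240,180:330],None,fx=4,fy=4,interpolation=cv2.INTER_CUBIC)
for lx,ly,z,c in((.024,.014,.16,(0,0,255)),(.06,.05,.05,(0,255,0))):
    P=(proj("wrist",rect(.4355,.277,170.7,lx,ly,z))-[180,90]+.5)*4-.5
    cv2.polylines(big,[P.round().astype(np.int32)],True,c,1)
cv2.imwrite("pics/w22.png",big)
cv2.imwrite("pics/s22.png",s);cv2.imwrite("pics/s22c.png",cv2.resize(s[190:290,270:370],None,fx=6,fy=6,interpolation=cv2.INTER_CUBIC))
```

```text
39.7 [0.43538267 0.27720667 0.31579216] [-0.02794817 -0.12306276  0.47386012]
```

View pics/w22.png

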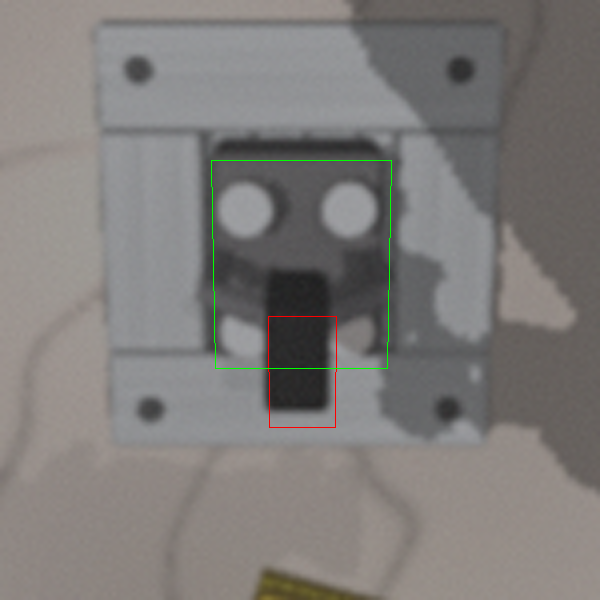

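View pics/s22c.png

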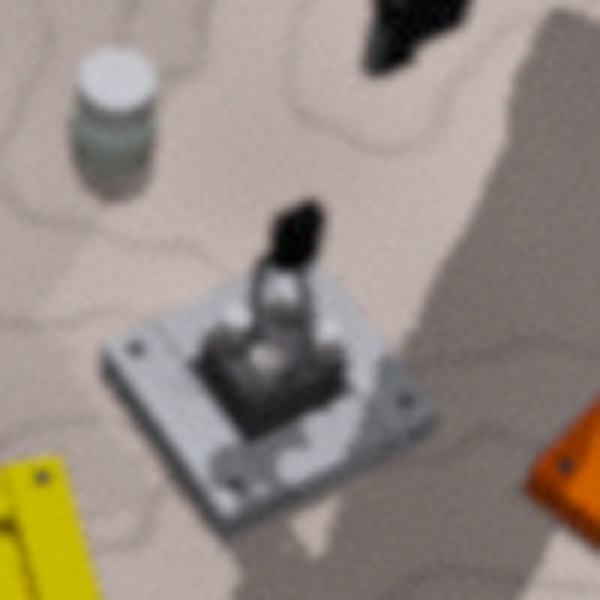

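View pics/s22.png

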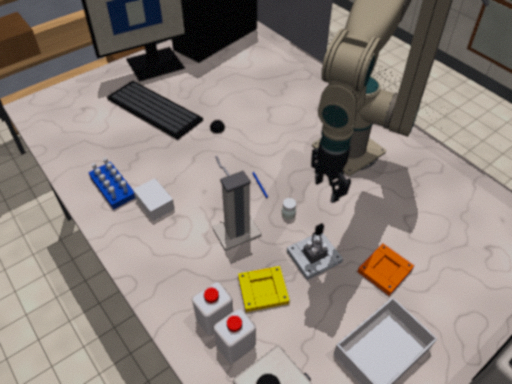

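```bash
python3 -c "
from h import *
print(manip.hand_in())"
```

```text
the job is handed in; nothing more can be done
None
```

The carrier was check-weighed on the sprung hook and now stands in the well of the silver docking plate. I handed the job in at about 40 s of the 72 s allowed; no verdict was reported.

- **Hanging:** I brought the bail over the tip and lowered it until the wrist force read about -0.1 N. The hook sank about 37 mm, which puts the weight near 3.9 N. I then opened the fingers slowly.
- **Free hang:** For 2.2 s after the fingers were fully open, the carrier showed less than 0.1 pixel of motion in the wrist view, and the mean wrist force was 0 N. It had been free of the fingers for about 3 s in all.
- **Lift-off:** I regripped it and eased it up with no sideways contact. The scene view afterwards showed nothing else on the bench moved.
- **Docking:** The floor stopped the carrier at TCP height 0.1453 m; I had predicted 0.1452 m for fully home. After release, the wrist and scene pictures show the block upright inside the well and the gripper clear above it.

Three readings were not clean:
- **Noisy force readings:** The wrist force varied by about 0.5 N. After lift-off the carried weight read 3.3 to 4.1 N, so just above the hook I used the picture to confirm the carrier was clear.
- **Set-down load:** The last set-down step pressed on the floor with about 5 to 6 N before I let go.
- **Model outline:** In the last wrist picture the drawn outline sat a few pixels off the carrier, much as it did before the first grasp. I put this down to camera calibration.

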